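Proof-clamp a slim dish in the check nest

ROBOT

A 6-joint arm with a two-finger parallel gripper is mounted at the origin on the work surface. World frame = base frame: x ahead of the robot, y to its left, z up, the work surface at z = 0. Lengths are in m, angles in degrees, forces in N, time in s.
With the tool pointing down it reaches from about 0.35 to 0.875 m from the base axis. Payload 4.2 kg.
Tool frame: the origin (TCP) lies midway between the tips of the shut fingers; the grasp point (between the pads) lies 19 mm behind it; x points along the fingers, y is the direction in which the jaws open and shut, and the axes are right-handed (so a half turn about x gives the same grasp; the last joint's range is limited). The gripper opens to 87 mm and grips with 3 to 60 N. Pads are 19 mm wide; open, the fingers measure 117 mm over their backs; the gripper's body (75 mm by 190 mm) begins 51 mm behind the grasp point.
Start: joints at [-58.465, 22.042, 0.453, 0, -68.411, -14.817], TCP at [0.18, -0.599, 0.223] pointing down, gripper open.
Joint ranges: [-179.83, 179.83], [-69.29, 118.12], [-61.27, 80.66], [-181.25, 117.63], [-171.15, -9.14], [-177.46, 177.46]. Speed limits (degrees/s): [159.86, 159.86, 180, 180, 180, 180].

INTERFACE

Orientations are given as a 3x3 rotation matrix whose columns are the frame's x, y, z axes.
In Python, from station import r gives the robot as it stands.
- The arm moves only by the tool play_rows, never from a script. Its argument "plan" is a list that holds one entry, the list of rows, each a list of 6 numbers: the shift along the tool's x, y, z in cm, then the turn, a rotation vector about the tool's x, y, z in units of 10 degrees (1.0 is 10 degrees). A call has 1 to 5 rows; each row is the pose to reach, as a shift and turn from the pose commanded when the call began, along the tool's axes at that moment; what a row does not reach only later rows make up. A row lasts 1/8 s, in which the tool goes at most 62.5 mm and 10.7 degrees, less where a joint would pass 70% of its speed; a pose out of reach is approached as far as the arm can. A call with a gripper value outside its range is refused whole. "hand" is the opening, from 0 (shut) to 1 (fully open), set as the call begins (left out, the last holds). The fingers move at their own pace and stop on an object; the grip force is fixed at half the most. Time passes only in rows, so rows that repeat a pose let the fingers close. It gives the time, the measured TCP pose, the force and the opening at its end, in the units of the state.
- r.sense(): the state, without advancing time (a new reading comes with each control period).
- r.capture(name): name is "side" or "top"; returns (picture, depth): 480x640x3 uint8, blue, green, red; 480x640 float32, m along the optical axis (not along the pixel's ray), 0 where there is no reading.
- r.get_calibration(name): a dict with "vfov" (degrees; the focal length in pixels is half the picture's height over the tangent of half this angle, whatever the lens; pixels are square), "cx", "cy" (the principal point, pixels), "distortion" ([k1, k2, p1, p2, k3] as OpenCV has them; the pictures are not rectified), "rvec" (rotation vector, rad) and "tvec" (3), from world to camera coordinates, as OpenCV has them. Camera axes: x right, y down, z forward; pixel columns grow to the right and rows downward; lengths in m; the calibration is good to about 2 mm. A picture is of the moment at which its call begins. get_calibration takes no time and is no camera call.
- r.finish_job(): hands the job in, once; it reports no verdict.
The state is a dict: "time_s": time; "joints": joint angles; "joint_velocities": joint speeds; "effort": joint torques, N m; "tcp_pos": TCP position; "ee_rot": TCP orientation; "wrist_force": force on the tool from outside, world axes, zero at the start; "moment": the same for the moment, N m; "gripper_width": opening from 0.0 (shut) to 1.0 (fully open).
Only numpy, scipy, OpenCV 4.12 (cv2) and the standard library are available. Lean on these libraries where they do the work, as an engineer would, in place of code of your own. Each camera call takes 0.05 s, during which the arm holds its last target.

TASK

Take the long slim white dish out of the rack, lay it flat and fully home in the check nest, and proof-clamp it: swing the toggle clamp handle over past centre until it locks home against its stop, with the pad pressing on the dish, let go of it for a good second so that the clamp holds by itself, then swing the handle all the way back open. Leave the dish lying in the nest, and leave the other dish, the mug, the bowls, the saucers and the jar where they stand.

Things in the scene. Friction and masses are not known exactly. Their poses are not given: they have to be found in the camera images.
- dish_mid (a point): centre of the long slim white ceramic dish: 170 long (its x) x 46 wide (y) x 30 high (z), about 0.26 kg; the point is 15 mm above its underside. Middle: a trough 98 long, 20 deep, with 7 mm side walls; ends: solid flat lands, 36 long, full height. Either end may go first. It starts in one of the rack's two bays, along the rack's x, only its last 35 to 50 mm sticking out from under the roof.
- rack_edge (a point): fixed plywood rack: point on top of its base board (8 thick, on the table) below the middle of the roof's front edge. x points in under the roof, y across, z up; bay centres at y = -58 and +58. Roof from x = 0 to 150, underside 48 and top 56 mm above this point, 240 wide; 8 mm walls at y = -116, 0, +116 under the roof only.
- apron (a point): middle of the rack's open apron, the bare part of the base board (x = -200 to 0 from the roof's edge, 240 wide) on the robot's side; same axes as rack_edge. A dish drawn out by its end can be put down here and taken again at its middle, as the nest needs.
- nest (a point): fixed aluminium check nest: centre of the top of its rest rail, 30 mm above the table, where the dish's underside lies when home (dish centre 15 mm above this point, dish along y). y is the long axis with the clamp at the -y end, z up. Rail 34 wide (x), 176 long, 18 high, on a base plate 110 wide from y = -209 to 103, 12 thick.
- cheeks (a point): 30 mm above point nest, same axes. Guide cheeks at |y| = 35 to 89 beside the dish, 52 mm between them (3 free each side), flared tops 44 mm above the rail's top; they leave no room for fingers. End stops at |y| = 91 (6 free each end), flared, 24 above the rail. Between the cheeks, |y| < 35, the sides are open for fingers, to 18 mm below the rail's top: so hold the dish at its middle.
- handle_grip (a point): grip point of the clamp handle, a black bar 20 wide (along the nest's x), 15 thick, 70 long; the point lies 37 mm below its end and 90 mm from the handle's pivot.
- handle_pivot (a point): pivot of the clamp handle (axis along the nest's x), at nest y = -177, 58 mm above the table; same axes as nest. Open, the handle leans 1.12 rad from vertical towards the nest's -y; locked, it leans 0.08 rad past vertical towards +y.
- clamp_pivot (a point): pivot of the steel clamp arm, at nest y = -140, 83 mm above the table; same axes as nest. The arm, 16 wide and 81 long, stands up when open and swings down over the dish's end as the handle, joined to it by a link, is raised.
- clamp_handle (a joint): handle angle, rad: 0 open, 1.09 dead centre, 1.20 locked against its stop; lean from vertical towards the nest's -y is 1.12 minus this. The pad meets the dish at about 0.8; going over centre takes a few newtons at the grip, elsewhere under 1 N (friction); a push of some 10 N holds it against its stop. Short of dead centre the pad's spring pushes the handle back; past it the spring keeps it locked, with about 5 N on the dish.
- clamp_pad: round black rubber pad, 20 mm in diameter, on a sprung spindle at the end of the clamp arm, 68 mm from the arm's pivot; origin at the centre of its underside, its z axis pointing up when the clamp is locked. Locked, it presses on the dish's land at nest y = -72.
- broad_mid (a point): centre of the other white dish, short and broad (125 x 66 x 38 high), in the other bay: leave it; half-way up.
- sauce_bowl: small white bowl, 72 mm wide, 30 high, origin under its centre: leave it standing.
- mug: blue mug, 76 mm wide, 80 high, origin under its centre: leave it standing.
- glaze_jar: terracotta-coloured jar, 64 mm wide, 85 high, origin under its centre: leave it standing.
- bowl_stack: stack of four white bowls, 124 mm wide, about 65 high, origin under its centre: leave it standing.
- saucer_stack: stack of five white saucers, 116 mm wide, about 55 high, origin under its centre: leave it standing.
Not all that is in view belongs to the job. What is shaped like the part that bears dish_mid but blue is not meant.

How it is judged:
By the outcome, as a careful person would: the job done as asked, in the order asked, and still so for the second after the job is handed in, with the robot touching nothing.
It also fails if it takes over 67 s, if anything falls off the work surface, if the arm or the gripper's body presses on something with over 40 N, if the wrist force passes 120 N, or if a joint passes its speed limit or range.

## Working session

There is one attempt and no reset: what is moved stays moved. The work goes in short steps, Python scripts to look and compute and a tool call to move; the robot and the scene stay as the last step left them, time stands still between calls to the robot, and variables do not carry over. Pictures are saved under pics/ and viewed, and the job is handed in when it is done.

Besides the shell and the picture viewer there is one more tool, called after "Request:" as name(argument=value, ...) on one line, values as JSON. play_rows: Moves the arm, as the interface text tells. Its arguments: {"type":"object","properties":{"plan":{"type":"array","items":{"type":"array","items":{"type":"array","items":{"type":"number"}}}},"hand":{"type":"number"}},"required":["plan"]}

```bash
ls; mkdir -p pics
python3 - <<'E'
from station import r
import cv2,numpy as np
s=r.sense()
for k,v in s.items(): print(k,np.round(np.array(v),4).tolist())
for n in("side","top"):
    p,d=r.capture(n); cv2.imwrite(f"pics/{n}0.png",p); np.save(f"{n}0.npy",d); 
    c=r.get_calibration(n);print(n,c)
E
```

```text
pics
time_s 0.0
joints [-58.4642, 22.0934, 0.3772, -0.0283, -68.4122, -14.8162]
joint_velocities [-0.0602, -0.0227, 0.0733, -0.0472, -0.0862, -0.0065]
effort [0.0003, -39.0666, 18.7406, 4.2199, 0.0109, -0.0002]
tcp_pos [0.1796, -0.598, 0.2214]
ee_rot [[-0.0008, -0.2875, 0.9578], [0.0021, 0.9578, 0.2875], [-1.0, 0.0023, -0.0001]]
wrist_force [-0.4126, -0.1491, 0.8115]
moment [0.0082, 0.0377, 0.0058]
gripper_width 1.0004
side {'vfov': 50.78784090653004, 'cx': 319.22121724233693, 'cy': 239.2744974440118, 'distortion': array([-0.03056437,  0.        ,  0.        ,  0.        ,  0.        ]), 'rvec': array([ 0.38727105, -2.5862475 ,  1.42796415]), 'tvec': array([0.56004296, 0.14071542, 1.4754433 ])}
top {'vfov': 56.33871169407388, 'cx': 312.5147507004277, 'cy': 245.95079992088395, 'distortion': array([-0.03030109,  0.        ,  0.        ,  0.        ,  0.        ]), 'rvec': array([ 2.15658085, -2.12144163,  0.13980364]), 'tvec': array([0.0922691 , 0.54808403, 1.45218801])}
```

View pics/side0.png

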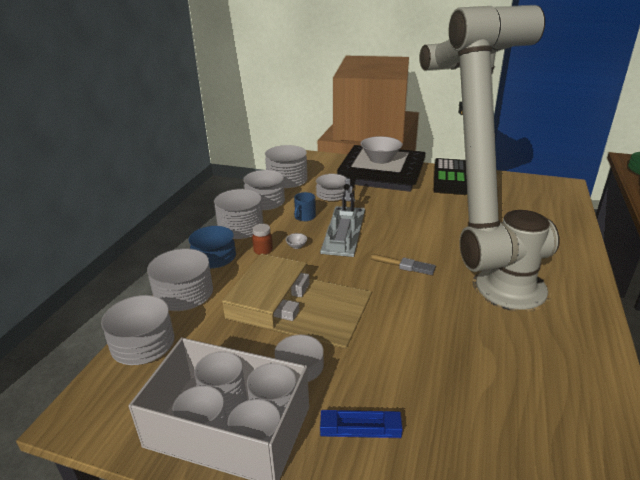

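View pics/top0.png

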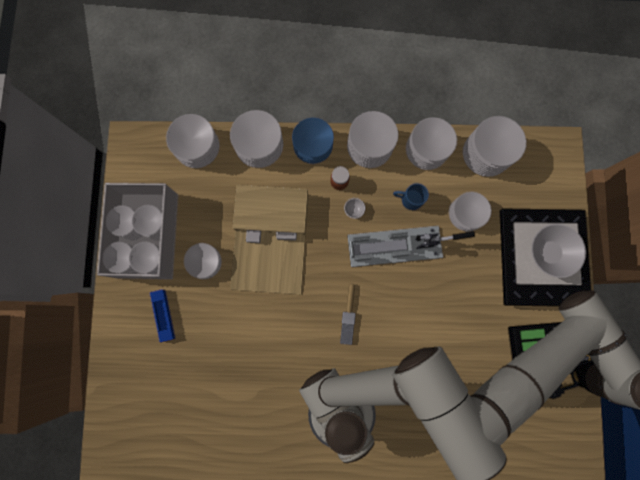

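The top view has world +x up and +y left. It shows the rack at about (270,240), with two white dish ends at (253,237) and (287,236), and the nest at (397,245) with its handle at (460,237). I'll zoom in and write the helpers.

```bash
cat > h.py <<'E'
import numpy as np,cv2
from station import r
def cam(n):
    c=r.get_calibration(n);f=240/np.tan(np.radians(c['vfov']/2))
    K=np.array([[f,0,c['cx']],[0,f,c['cy']],[0,0,1]]);R=cv2.Rodrigues(c['rvec'])[0]
    return K,np.array(c['distortion']),R,np.array(c['tvec']).ravel(),c['rvec']
def ray(n,uv):
    K,D,R,t,_=cam(n);p=cv2.undistortPoints(np.array(uv,float).reshape(-1,1,2),K,D).reshape(-1,2)
    d=np.c_[p,np.ones(len(p))]@R; return -R.T@t,d
def plane(n,uv,z):
    o,d=ray(n,uv); return o+d*((z-o[2])/d[:,2])[:,None]
def proj(n,P):
    K,D,R,t,rv=cam(n);return cv2.projectPoints(np.array(P,float).reshape(-1,1,3),np.array(rv,float),t,K,D)[0].reshape(-1,2)
def cloud(n,d):
    K,D,R,t,_=cam(n);v,u=np.mgrid[0:480,0:640]
    p=cv2.undistortPoints(np.stack([u,v],-1).reshape(-1,1,2).astype(float),K,D).reshape(-1,2)
    X=np.c_[p,np.ones(len(p))]*d.reshape(-1,1); return ((X-t)@R).reshape(480,640,3)
def crop(n,img,x0,y0,w,h,k,out):
    cv2.imwrite(out,cv2.resize(img[y0:y0+h,x0:x0+w],None,fx=k,fy=k,interpolation=cv2.INTER_CUBIC))
E
python3 - <<'E'
from h import *
t=cv2.imread('pics/top0.png');s=cv2.imread('pics/side0.png')
crop('top',t,225,175,90,125,5,'pics/t_rack.png')
crop('top',t,340,210,140,70,5,'pics/t_nest.png')
crop('side',s,215,250,160,100,5,'pics/s_rack.png')
crop('side',s,310,170,65,90,6,'pics/s_nest.png')
C=cloud('top',np.load('top0.npy'))
for uv in [(253,239),(287,237),(270,205),(270,270),(400,245),(460,237),(370,300),(253,243),(287,240)]:
    print(uv,np.round(C[uv[1],uv[0]],4))
E
```

```text
(253, 239) [0.5675 0.3013 0.0372]
(287, 237) [0.5744 0.1866 0.0466]
(270, 205) [0.6794 0.2451 0.061 ]
(270, 270) [0.4666 0.2439 0.0104]
(400, 245) [ 0.5563 -0.1922  0.0268]
(460, 237) [ 0.5746 -0.3724  0.0969]
(370, 300) [ 0.3718 -0.0939  0.0044]
(253, 243) [0.559  0.3059 0.0034]
(287, 240) [0.5699 0.189  0.0115]
```

View pics/t_rack.png

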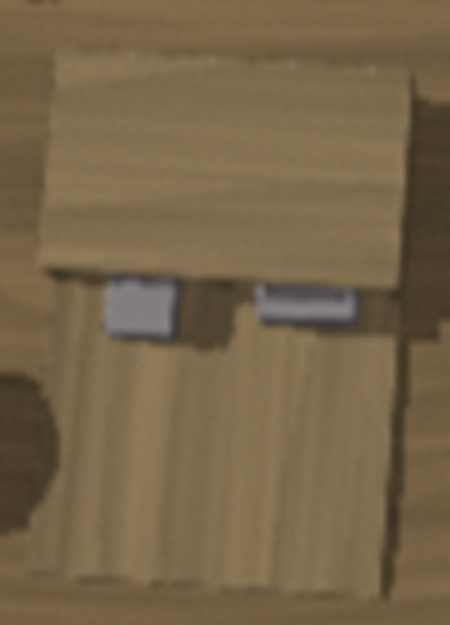

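View pics/t_nest.png

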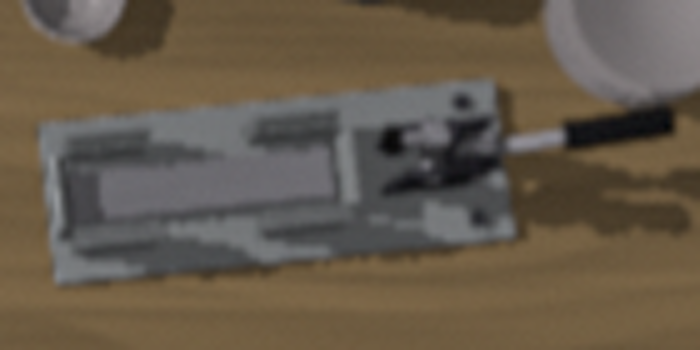

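View pics/s_rack.png

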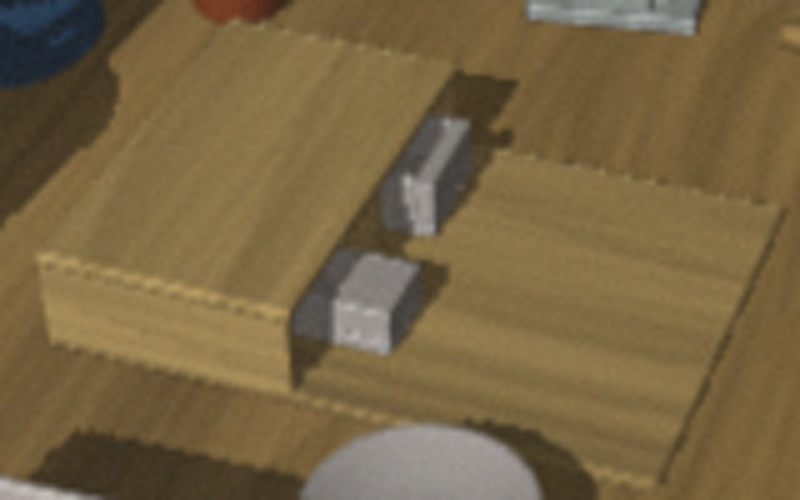

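View pics/s_nest.png

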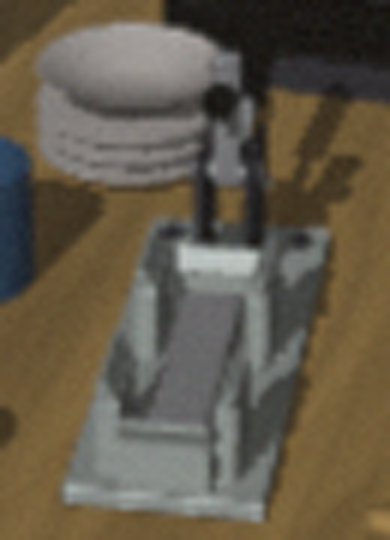

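Run:
```python
from h import *
t=cv2.imread('pics/top0.png');s=cv2.imread('pics/side0.png')
for n in('top','side'):
    o,_=ray(n,[(320,240)]);print(n,'cam',np.round(o,3))
P=lambda n,l,z:print(n,z,np.round(plane(n,l,z),4).tolist())
P('top',[(231,289.4),(302,294.4)],.008)
P('top',[(233,229),(304.6,232.6),(236.4,185.6),(307,189)],.064)
P('top',[(348,234.6),(438.6,226),(443,257),(351.4,267)],.012)
P('side',[(215+295/5,250+388/5),(215+660/5,250+480/5),(215+780/5,250+207/5)],.008)
P('side',[(215+38/5,250+260/5),(215+292/5,250+318/5),(215+455/5,250+68/5),(215+230/5,250+22/5)],.064)
P('side',[(310+65/6,170+490/6),(310+265/6,170+510/6),(310+328/6,170+235/6)],.012)
# saturation masks
for n,im,(x0,y0,w,h) in (('top',t,(340,215,110,60)),('side',s,(315,200,60,60))):
    hsv=cv2.cvtColor(im,cv2.COLOR_BGR2HSV)
    m=(hsv[...,1]<70).astype(np.uint8)*255
    v=np.hstack([cv2.resize(im[y0:y0+h,x0:x0+w],None,fx=3,fy=3,interpolation=0),cv2.cvtColor(cv2.resize(m[y0:y0+h,x0:x0+w],None,fx=3,fy=3,interpolation=0),8)])
    cv2.imwrite(f'pics/m_{n}.png',v)
```

```text
top cam [0.33  0.077 1.517]
side cam [0.165 1.286 0.911]
top 0.008 [[0.3991, 0.3738, 0.008], [0.3865, 0.1342, 0.008]]
top 0.064 [[0.5957, 0.3649, 0.064], [0.5871, 0.1277, 0.064], [0.7438, 0.3599, 0.064], [0.7351, 0.1227, 0.064]]
top 0.012 [[0.5916, -0.0184, 0.012], [0.6261, -0.3274, 0.012], [0.5198, -0.3397, 0.012], [0.481, -0.0305, 0.012]]
side 0.008 [[0.5967, 0.3664, 0.008], [0.3945, 0.3778, 0.008], [0.3854, 0.1432, 0.008]]
side 0.064 [[0.7384, 0.3692, 0.064], [0.5912, 0.3745, 0.064], [0.5833, 0.1384, 0.064], [0.7299, 0.1303, 0.064]]
side 0.012 [[0.5847, -0.0092, 0.012], [0.4769, -0.0204, 0.012], [0.5142, -0.326, 0.012]]
```

View pics/m_top.png

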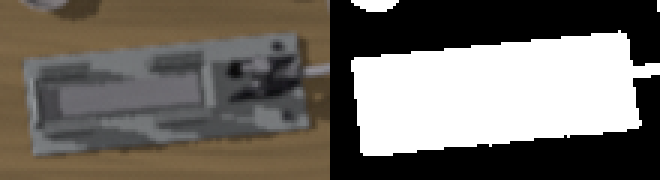

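View pics/m_side.png

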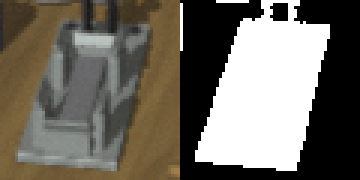

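```bash
cat >> h.py <<'E'
def edges(n,img,seedbox,thr,z,k=6,inv=False):
    x0,y0,w,h=seedbox
    c=cv2.resize(img[y0:y0+h,x0:x0+w],None,fx=k,fy=k,interpolation=cv2.INTER_LINEAR)
    S=cv2.cvtColor(c,cv2.COLOR_BGR2HSV)[...,1]
    m=(S<thr).astype(np.uint8)
    m=cv2.morphologyEx(m,cv2.MORPH_OPEN,np.ones((6*k,6*k)))
    cs=max(cv2.findContours(m,cv2.RETR_EXTERNAL,cv2.CHAIN_APPROX_NONE)[0],key=cv2.contourArea).reshape(-1,2)
    uv=(cs+.5)/k-.5+[x0,y0]
    return uv,plane(n,uv,z)[:,:2]
E
python3 - <<'E'
from h import *
t=cv2.imread('pics/top0.png');s=cv2.imread('pics/side0.png')
hs=cv2.cvtColor(t,cv2.COLOR_BGR2HSV)
print(hs[229:245,380,1]); print(hs[255:268,380,1])
for n,im,b in(('top',t,(335,215,115,60)),('side',s,(315,200,60,60))):
  for thr in(60,75):
    uv,w=edges(n,im,b,thr,.012)
    (c,sz,a)=cv2.minAreaRect(w.astype(np.float32)*1000)
    print(n,thr,np.round(c,1),np.round(sz,1),round(a,2))
    # robust per-edge line fits
    th=np.radians(a); 
    box=cv2.boxPoints((c,sz,a))
    for i in range(4):
        A,B=box[i],box[(i+1)%4];L=np.linalg.norm(B-A);d=(B-A)/L;nn=np.array([-d[1],d[0]])
        q=w*1000-A;sel=(abs(q@nn)<4)&(q@d>.08*L)&(q@d<.92*L)
        vx,vy,px,py=cv2.fitLine(np.float32(w[sel]*1000),cv2.DIST_HUBER,0,.01,.01).ravel()
        print('  edge',sel.sum(),np.round([vx,vy,px,py],4),'off',round(float(np.median(q[sel]@nn)),2))
E
```

```text
[111  95  39   2  11   9  11   9   8   9  12   9   9  11   9  11]
[  9   8   9  10   6  10   9  10  14  74 114 108 107]
top 60 [ 555.  -177.6] [113.9 316.4] 6.72
  edge 469 [ 1.157000e-01 -9.933000e-01  4.996060e+02 -1.839168e+02] off 1.25
  edge 167 [ 9.953000e-01  9.710000e-02  5.729184e+02 -3.333318e+02] off 1.42
  edge 465 [ 1.165000e-01 -9.932000e-01  6.106402e+02 -1.707310e+02] off 0.88
  edge 168 [ 9.93300e-01  1.15400e-01  5.44268e+02 -2.03841e+01] off 0.8
top 75 [ 555.1 -177.6] [115.5 317.9] 6.69
  edge 472 [ 1.155000e-01 -9.933000e-01  5.008018e+02 -2.009089e+02] off 1.06
  edge 169 [ 9.952000e-01  9.820000e-02  5.817336e+02 -3.333759e+02] off 1.3
  edge 467 [ 1.167000e-01 -9.932000e-01  6.116630e+02 -1.708397e+02] off 0.83
  edge 170 [ 9.940000e-01  1.092000e-01  5.358036e+02 -2.056330e+01] off 0.75
side 60 [ 551.3 -166.5] [112.6 328.7] 6.68
  edge 247 [ 1.183000e-01 -9.930000e-01  4.954666e+02 -1.657617e+02] off 0.86
  edge 134 [ 9.915000e-01  1.302000e-01  5.645772e+02 -3.282688e+02] off 2.05
  edge 241 [ 1.195000e-01 -9.928000e-01  6.052486e+02 -1.539230e+02] off 1.36
  edge 176 [ 9.927000e-01  1.209000e-01  5.307463e+02 -4.694000e+00] off 1.25
side 75 [ 551.5 -166.7] [114.1 331. ] 6.71
  edge 248 [ 1.175000e-01 -9.931000e-01  4.923175e+02 -1.447268e+02] off 0.86
  edge 134 [ 9.91200e-01  1.32100e-01  5.64646e+02 -3.29738e+02] off 1.91
  edge 243 [ 1.200000e-01 -9.928000e-01  6.060232e+02 -1.538436e+02] off 1.45
  edge 178 [ 9.936000e-01  1.126000e-01  5.324774e+02 -3.435300e+00] off 1.05
```

Run:
```python
from h import *
t=cv2.imread('pics/top0.png');s=cv2.imread('pics/side0.png')
hs=cv2.cvtColor(t,cv2.COLOR_BGR2HSV)
print(hs[228:246,253,1],t[228:246,253,1]);print(t[236,240:266,1],hs[236,240:266,1])
for n,im,b in(('top',t,(240,228,23,22)),('side',s,(272,298,30,24))):
    x0,y0,w,h=b;k=6
    c=cv2.resize(im[y0:y0+h,x0:x0+w],None,fx=k,fy=k)
    m=((cv2.cvtColor(c,cv2.COLOR_BGR2HSV)[...,1]<45)&(c[...,1]>130)).astype(np.uint8)*255
    cs=max(cv2.findContours(m,0,cv2.CHAIN_APPROX_NONE)[0],key=cv2.contourArea)
    r_=cv2.boxPoints(cv2.minAreaRect(cs)); uv=(r_+.5)/k-.5+[x0,y0]
    print(n,uv.round(1).tolist(),plane(n,uv,.038).round(4).tolist())
    cv2.imwrite(f'pics/d_{n}.png',np.hstack([c,cv2.cvtColor(m,8)]))
P=lambda n,l,z:print(n,z,np.round(plane(n,np.array(l)-.5,z),4).tolist())
P('top',[(231,289.4),(302,294.4)],.008)
P('top',[(233,229),(304.6,232.6),(236.4,185.6),(307,189)],.064)
P('side',[(215+38/5,250+260/5),(215+292/5,250+318/5),(215+455/5,250+68/5),(215+230/5,250+22/5)],.064)
P('side',[(215+330/5,250+278/5),(215+390/5,250+300/5),(215+420/5,250+265/5),(215+365/5,250+252/5)],.038)
```

```text
[ 99  91  41  12  11  10  12  12  10  10  10  12  12  12  39  93  99 101] [112  91  67  83 110 124 124 124 124 125 124 125 124  99  73  96 116 118]
[109 108 101  99 103 112 126 126 125 124 124 124 125 124 125 125 124 126
 121  88  64  69  73  73  69  69] [100 101  99 100 103  82  25  12   8  10   8  10   8  10   8  10  12  12
  10  11  23  89 104  98  94  98]Traceback (most recent call last):
  File "<stdin>", line 9, in <module>
ValueError: max() iterable argument is empty
```

Run:
```python
from h import *
P=lambda n,l,z:print(n,z,np.round(plane(n,np.array(l),z),4).tolist())
P('top',[(245.5,240.9),(258.8,240.9),(252.1,240.9),(252.1,236)],.038)
l=lambda a:np.array(a)-.5
P('top',l([(231,289.4),(302,294.4)]),.008)
P('top',l([(233,229),(304.6,232.6),(236.4,185.6),(307,189)]),.064)
P('side',l([(215+38/5,250+260/5),(215+292/5,250+318/5),(215+455/5,250+68/5),(215+230/5,250+22/5)]),.064)
P('side',l([(215+330/5,250+278/5),(215+390/5,250+300/5),(215+420/5,250+265/5),(215+365/5,250+252/5)]),.038)
```

```text
top 0.038 [[0.5605, 0.3262, 0.038], [0.5612, 0.2815, 0.038], [0.5608, 0.304, 0.038], [0.5775, 0.3046, 0.038]]
top 0.008 [[0.4007, 0.3756, 0.008], [0.3882, 0.1359, 0.008]]
top 0.064 [[0.5973, 0.3666, 0.064], [0.5887, 0.1294, 0.064], [0.7456, 0.3617, 0.064], [0.7368, 0.1244, 0.064]]
side 0.064 [[0.7407, 0.3677, 0.064], [0.5932, 0.373, 0.064], [0.5856, 0.1364, 0.064], [0.7325, 0.1282, 0.064]]
side 0.038 [[0.599, 0.3084, 0.038], [0.5616, 0.3164, 0.038], [0.556, 0.2841, 0.038], [0.5887, 0.2821, 0.038]]
```

```bash
cat >> h.py <<'E'
from scipy.spatial.transform import Rotation as Ro
def Rd(yaw,tilt=0):  # tool x down, y at yaw; tilt deg about tool y
    p=np.radians(yaw);R=np.array([[0,np.cos(p),np.sin(p)],[0,np.sin(p),-np.cos(p)],[-1,0,0]])
    return R@Ro.from_euler('y',tilt,degrees=True).as_matrix()
def go(pos,R=None,cur=None):
    s=r.sense();Rc=np.array(s['ee_rot']);p=np.array(s['tcp_pos'])
    sh=Rc.T@(np.array(pos)-p)*100
    tv=np.zeros(3) if R is None else np.degrees(Ro.from_matrix(Rc.T@R).as_rotvec())/10
    print('t',round(float(s['time_s']),2),'at',p.round(4),'yaw',round(float(np.degrees(np.arctan2(Rc[1,1],Rc[0,1]))),2),'tilt',(Rc[:2,0]*57.3).round(2),'F',np.round(s['wrist_force'],1),'g',round(float(s['gripper_width']),3))
    print('  shift cm',sh.round(2),'turn',tv.round(3),'rows>=',round(max(np.linalg.norm(sh)/6.25,np.linalg.norm(tv)/1.07),1))
E
python3 - <<'E'
from h import *
go([.45,-.1,.25],Rd(106.7+100)); go([.573,.304,.2],Rd(-92.1))
E
```

```text
t 0.1 at [ 0.1797 -0.5981  0.2216] yaw 106.71 tilt [-0.04  0.1 ] F [-0.2  0.1 -0.1] g 0.998
  shift cm [-2.77 39.94 40.21] turn [-9.999e+00  9.000e-03 -8.000e-03] rows>= 9.3
t 0.1 at [ 0.1797 -0.5981  0.2216] yaw 106.71 tilt [-0.04  0.1 ] F [-0.2  0.1 -0.1] g 0.998
  shift cm [ 2.29 75.09 63.61] turn [-1.6119e+01  1.5000e-02 -3.0000e-03] rows>= 15.7
```

Request:
play_rows(plan=[[[-0.5, 4.2, 4.2, -1, 0, 0], [-1, 8.4, 8.4, -2, 0, 0], [-1.5, 12.6, 12.6, -3, 0, 0], [-2, 16.8, 16.8, -4, 0, 0], [-2.5, 21, 21, -5, 0, 0]]], hand=1)

```text
time_s: 0.72
tcp_pos: [0.3209, -0.3352, 0.2475]
ee_rot: [[-0.0, -0.921, 0.39], [0.0, 0.39, 0.921], [-1.0, 0.0, 0.0]]
wrist_force: [1.9, 0.7, 0.6]
gripper_width: 0.999
```

```bash
python3 -c "
from h import *
go([.45,-.1,.25],Rd(106.7+100)); go([.573,.304,.2],Rd(-92.1))"
```

```text
t 0.72 at [ 0.3209 -0.3352  0.2475] yaw 157.03 tilt [-0.01  0.02] F [1.9 0.7 0.6] g 0.999
  shift cm [-0.25 -2.71 26.69] turn [-4.967e+00  2.000e-03 -1.000e-03] rows>= 4.6
t 0.72 at [ 0.3209 -0.3352  0.2475] yaw 157.03 tilt [-0.01  0.02] F [1.9 0.7 0.6] g 0.999
  shift cm [ 4.76  1.73 68.69] turn [-1.1087e+01  2.0000e-03 -0.0000e+00] rows>= 11.0
```

Request:
play_rows(plan=[[[0, 0, 6, -1, 0, 0], [0, 0, 12, -2, 0, 0], [0, 0, 18, -3, 0, 0], [0, 0, 24, -4, 0, 0], [0, 0, 30, -5, 0, 0]]])

```text
time_s: 1.35
tcp_pos: [0.4392, -0.0595, 0.2476]
ee_rot: [[0.0, -0.89, -0.455], [0.0, -0.455, 0.89], [-1.0, -0.0, -0.0]]
wrist_force: [1.1, -0.4, -0.4]
gripper_width: 1.002
```

```bash
python3 -c "
from h import *
go([.573,.304,.2],Rd(-92.1))"
```

```text
t 1.35 at [ 0.4392 -0.0595  0.2476] yaw -152.93 tilt [0.01 0.01] F [ 1.1 -0.4 -0.4] g 1.002
  shift cm [  4.76 -28.45  26.28] turn [-6.083e+00 -1.000e-03  1.000e-03] rows>= 6.2
```

Request:
play_rows(plan=[[[0, -4.3, 4.2, -1, 0, 0], [0, -8.6, 8.4, -2, 0, 0], [0, -13, 12.5, -3, 0, 0], [0, -17.4, 16.6, -4, 0, 0], [0, -21.7, 20.6, -5, 0, 0]]])

```text
time_s: 1.98
tcp_pos: [0.5404, 0.2221, 0.2472]
ee_rot: [[-0.001, -0.224, -0.975], [-0.0, -0.975, 0.224], [-1.0, 0.001, 0.001]]
wrist_force: [1.3, -0.6, -0.2]
gripper_width: 1.001
```

```bash
python3 -c "
from h import *
go([.573,.304,.14],Rd(-92.1))"
```

```text
t 1.98 at [0.5404 0.2221 0.2472] yaw -102.92 tilt [-0.04 -0.02] F [ 1.3 -0.6 -0.2] g 1.001
  shift cm [10.71 -8.72 -1.35] turn [-1.082  0.003 -0.003] rows>= 2.2
```

Request:
play_rows(plan=[[[3, -4.3, -0.7, -0.54, 0, 0], [7, -8.7, -1.35, -1.08, 0, 0], [10.5, -8.7, -1.35, -1.08, 0, 0], [10.5, -8.7, -1.35, -1.08, 0, 0], [10.5, -8.7, -1.35, -1.08, 0, 0]]])

```text
time_s: 2.6
tcp_pos: [0.5742, 0.3017, 0.1441]
ee_rot: [[0.002, -0.043, -0.999], [0.001, -0.999, 0.043], [-1.0, -0.001, -0.002]]
wrist_force: [-0.1, 0.3, 0.8]
gripper_width: 1.001
```

Run:
```python
from h import *
go([.573,.304,.012],Rd(-92.1))
for n in('top','side'):
    p,d=r.capture(n);cv2.imwrite(f'pics/{n}1.png',p)
    print(n,proj(n,[[.573,.304,.14],[.573,.304,.038]]).round(1).tolist())
t=cv2.imread('pics/top1.png');s=cv2.imread('pics/side1.png')
crop('top',t,205,165,120,100,6,'pics/t1c.png');crop('side',s,200,150,160,120*1,5,'pics/s1c.png')
```

```text
t 2.6 at [0.5742 0.3017 0.1441] yaw -92.48 tilt [0.12 0.04] F [-0.1  0.3  0.8] g 1.001
  shift cm [13.21 -0.21  0.16] turn [-0.038 -0.012  0.005] rows>= 2.1
top [[247.5, 232.0], [252.2, 237.3]]
side [[288.2, 275.2], [290.1, 305.9]]
```

View pics/t1c.png

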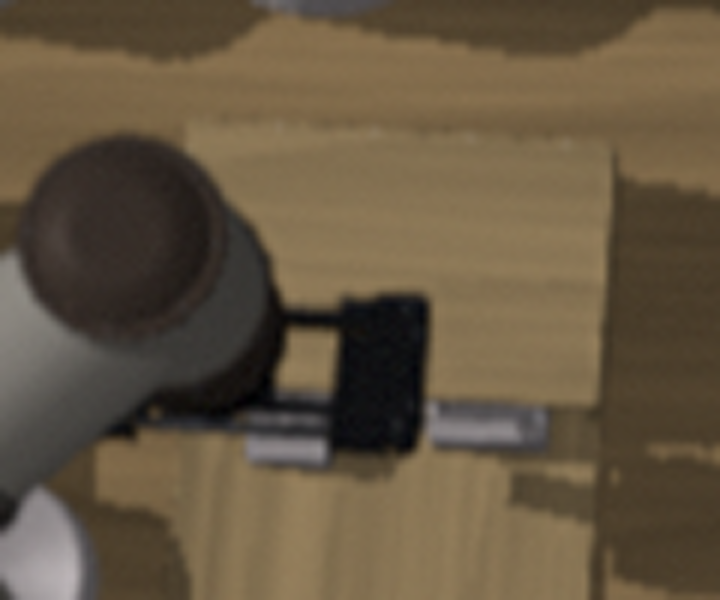

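View pics/side1.png

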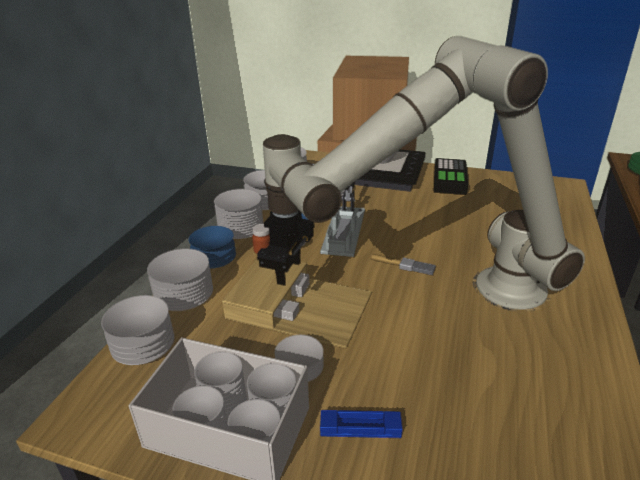

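Request:
play_rows(plan=[[[4, -0.2, 0.15, 0, 0, 0], [8, -0.2, 0.15, 0, 0, 0], [11, -0.2, 0.15, 0, 0, 0], [13, -0.2, 0.15, 0, 0, 0], [13, -0.2, 0.15, 0, 0, 0]]])

```text
time_s: 3.32
tcp_pos: [0.572, 0.3033, 0.0126]
ee_rot: [[-0.001, -0.044, -0.999], [-0.001, -0.999, 0.044], [-1.0, 0.001, 0.001]]
wrist_force: [-0.2, 0.1, 0.5]
gripper_width: 0.997
```

Run:
```python
from h import *
go([.573,.304,.0115],Rd(-92.1))
p,d=r.capture('side');cv2.imwrite('pics/s2.png',p)
crop('side',p,215,210,130,110,6,'pics/s2c.png')
```

```text
t 3.33 at [0.572  0.3033 0.0126] yaw -92.51 tilt [-0.03 -0.03] F [-0.2  0.1  0.5] g 0.997
  shift cm [ 0.11 -0.08 -0.1 ] turn [-0.041  0.003 -0.003] rows>= 0.0
```

View pics/s2c.png

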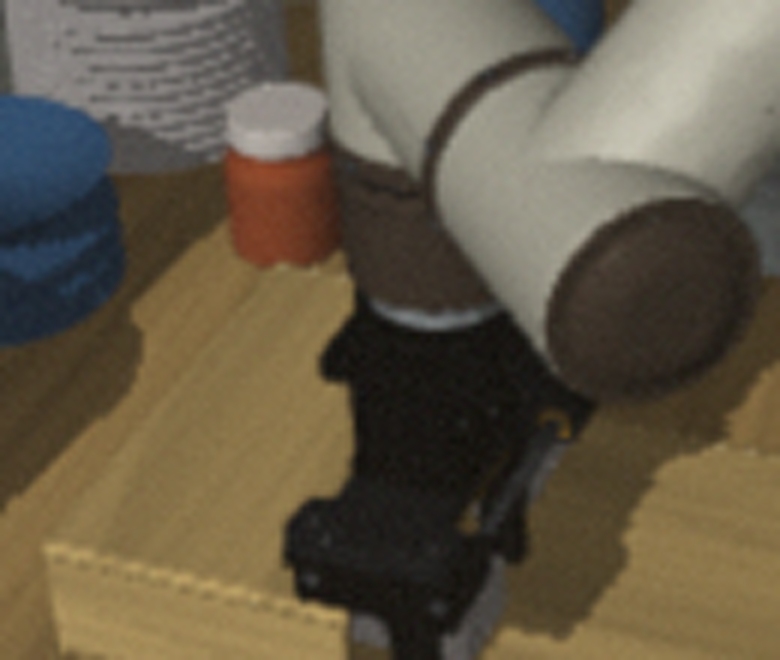

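The near finger stands beside the dish end and the body clears the roof. I'll close the gripper.

Request:
play_rows(plan=[[[0, -0.1, 0, 0, 0, 0], [0, -0.1, 0, 0, 0, 0], [0, -0.1, 0, 0, 0, 0], [0, -0.1, 0, 0, 0, 0], [0, -0.1, 0, 0, 0, 0]]], hand=0)

```text
time_s: 4.0
tcp_pos: [0.5721, 0.3049, 0.0126]
ee_rot: [[0.0, -0.043, -0.999], [0.0, -0.999, 0.043], [-1.0, -0.0, -0.0]]
wrist_force: [-1.3, 1.0, -0.4]
gripper_width: 0.525
```

Request:
play_rows(plan=[[[0, -0.1, 2, 0, 0, 0], [0, -0.1, 5, 0, 0, 0], [0, -0.1, 8, 0, 0, 0], [0, -0.1, 11, 0, 0, 0], [0, -0.1, 14, 0, 0, 0]]])

```text
time_s: 4.62
tcp_pos: [0.4316, 0.312, 0.0126]
ee_rot: [[0.001, -0.043, -0.999], [0.0, -0.999, 0.043], [-1.0, -0.0, -0.001]]
wrist_force: [0.5, 0.3, -0.8]
gripper_width: 0.528
```

Request:
play_rows(plan=[[[0, 0, 0, 0, 0, 0], [0, 0, 0, 0, 0, 0]]])

```text
time_s: 4.88
tcp_pos: [0.4322, 0.3119, 0.0126]
ee_rot: [[-0.0, -0.043, -0.999], [-0.0, -0.999, 0.043], [-1.0, 0.0, 0.0]]
wrist_force: [-2.7, -0.9, 1.7]
gripper_width: 0.526
```

Run:
```python
from h import *
go([.573-.14,.31,.0115],Rd(-92.1))
p,d=r.capture('side');cv2.imwrite('pics/s3.png',p)
crop('side',p,215,230,170,120,4,'pics/s3c.png')
p,d=r.capture('top');cv2.imwrite('pics/t3.png',p)
crop('top',p,200,165,130,140,4,'pics/t3c.png')
```

```text
t 4.88 at [0.4322 0.3119 0.0126] yaw -92.46 tilt [-0.02 -0.02] F [-2.7 -0.9  1.7] g 0.526
  shift cm [ 0.11  0.18 -0.09] turn [-0.036  0.002 -0.002] rows>= 0.0
```

View pics/s3c.png

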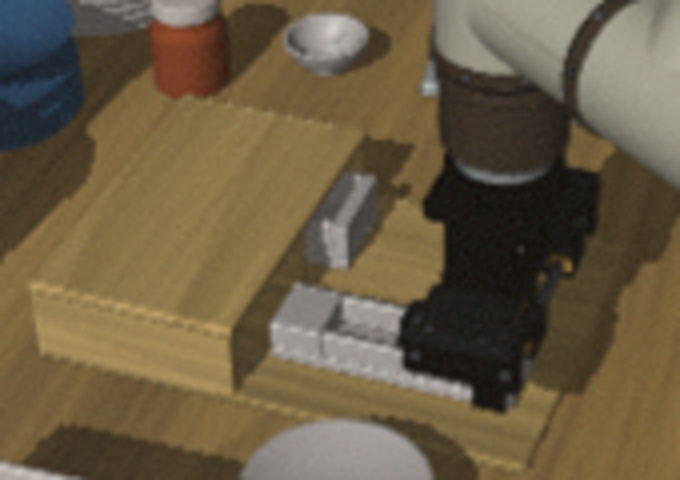

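View pics/t3c.png

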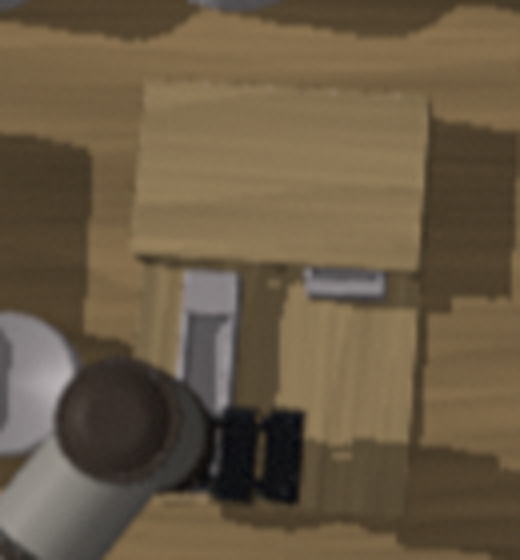

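Run:
```python
from h import *
t=cv2.imread('pics/t3.png');print(t[224:250,251:254,1].mean(1).round()); 
print(t[240,240:264,1])
for v in (231.5,232,232.5): print(plane('top',[(252,v)],.038).round(4))
# land/trough boundary
print(plane('top',[(252,165+313/4-.5)],.038).round(4))
s=cv2.imread('pics/s3.png')
# side: inner end left-top corners
print(plane('side',[(215+272/4-.5,230+322/4-.5),(215+300/4-.5,230+285/4-.5)],.038).round(4))
```

```text
[118. 122. 124. 122. 116.  94.  71.  70.  89. 114. 129. 130. 130. 130.
 130. 130. 131. 131. 130. 106.  81.  81.  84.  84.  86.  87.]
[114 111 105 106 113 125 131 132 131 130 131 130 131 131 130 130 130 134
 128  79  64  75  76  71]
[[0.5928 0.3055 0.038 ]]
[[0.5911 0.3055 0.038 ]]
[[0.5894 0.3054 0.038 ]]
[[0.5546 0.3041 0.038 ]]
[[0.5865 0.3259 0.038 ]
 [0.5821 0.284  0.038 ]]
```

Request:
play_rows(plan=[[[0, 0, 0, 0, 0, 0], [0, 0, 0, 0, 0, 0], [0, 0, 0, 0, 0, 0], [0, 0, 0, 0, 0, 0]]], hand=0.85)

```text
time_s: 5.48
tcp_pos: [0.4324, 0.3118, 0.0125]
ee_rot: [[0.0, -0.044, -0.999], [0.0, -0.999, 0.044], [-1.0, -0.0, -0.0]]
wrist_force: [0.3, -0.7, 0.9]
gripper_width: 0.829
```

Request:
play_rows(plan=[[[0, 0, -3, 0, 0, 0], [0, 0, -6, 0, 0, 0], [0, 0, -7.3, 0, 0, 0], [0, 0, -7.3, 0, 0, 0]]])

```text
time_s: 5.98
tcp_pos: [0.5053, 0.3083, 0.0122]
ee_rot: [[-0.0, -0.045, -0.999], [-0.0, -0.999, 0.045], [-1.0, 0.0, 0.0]]
wrist_force: [-1.1, 0.6, 0.6]
gripper_width: 0.847
```

Run:
```python
from h import *
go([.5055,.3085,.0115])
p,d=r.capture('side');cv2.imwrite('pics/s4.png',p)
crop('side',p,215,230,170,120,4,'pics/s4c.png')
```

```text
t 5.97 at [0.5053 0.3083 0.0122] yaw -92.55 tilt [-0.02 -0.01] F [-1.1  0.6  0.6] g 0.847
  shift cm [ 0.07 -0.02 -0.02] turn [0. 0. 0.] rows>= 0.0
```

View pics/s4c.png

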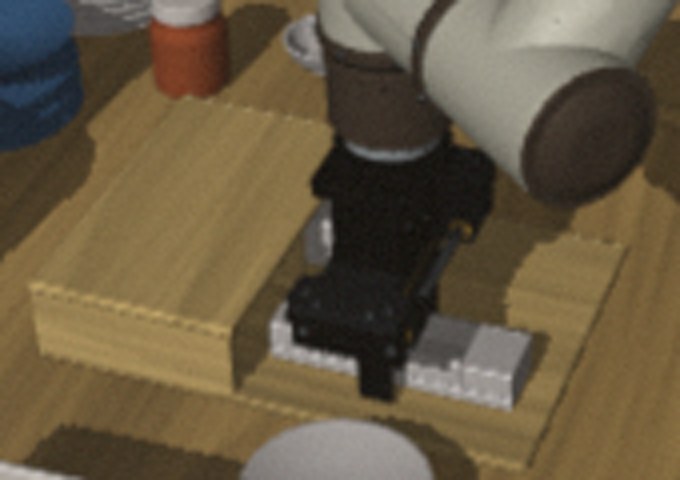

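Request:
play_rows(plan=[[[0, 0, 0, 0, 0, 0], [0, 0, 0, 0, 0, 0], [0, 0, 0, 0, 0, 0], [0, 0, 0, 0, 0, 0], [0, 0, 0, 0, 0, 0]]], hand=0)

```text
time_s: 6.65
tcp_pos: [0.505, 0.3088, 0.0127]
ee_rot: [[-0.0, -0.043, -0.999], [0.0, -0.999, 0.043], [-1.0, -0.0, 0.0]]
wrist_force: [-0.9, 0.8, 1.3]
gripper_width: 0.526
```

Request:
play_rows(plan=[[[-0.1, 0, 1.5, 0, 0, 0], [-0.3, 0, 3, 0, 0, 0], [-3, 0, 4, 0, 0, 0], [-7, 0, 5, 0, 0, 0], [-12, 0, 6, 0, 0, 0]]])

```text
time_s: 7.28
tcp_pos: [0.443, 0.3103, 0.1325]
ee_rot: [[-0.003, -0.043, -0.999], [-0.003, -0.999, 0.043], [-1.0, 0.003, 0.003]]
wrist_force: [0.2, 0.2, -2.5]
gripper_width: 0.524
```

Run:
```python
from h import *
go([.5055-.06,.311,.12])
for n in('side','top'):
    p,d=r.capture(n);cv2.imwrite(f'pics/{n}5.png',p)
crop('side',cv2.imread('pics/side5.png'),215,200,170,150,4,'pics/s5c.png')
crop('top',cv2.imread('pics/top5.png'),200,165,130,140,4,'pics/t5c.png')
o=np.array(r.sense()['tcp_pos']);R=np.array(r.sense()['ee_rot'])
n0=np.array([547.5,-123.5])/1000
go([n0[0],n0[1],.16],Rd(-173.35))
```

```text
t 7.28 at [0.443  0.3103 0.1325] yaw -92.46 tilt [-0.16 -0.16] F [ 0.2  0.2 -2.5] g 0.524
  shift cm [ 1.25 -0.09 -0.25] turn [0. 0. 0.] rows>= 0.2
t 7.38 at [0.4461 0.3138 0.1383] yaw -92.33 tilt [0.47 0.47] F [ 1.1  1.4 -2. ] g 0.53
  shift cm [ -2.44  43.26 -11.92] turn [ 8.102e+00 -2.000e-03  7.200e-02] rows>= 7.6
```

View pics/s5c.png

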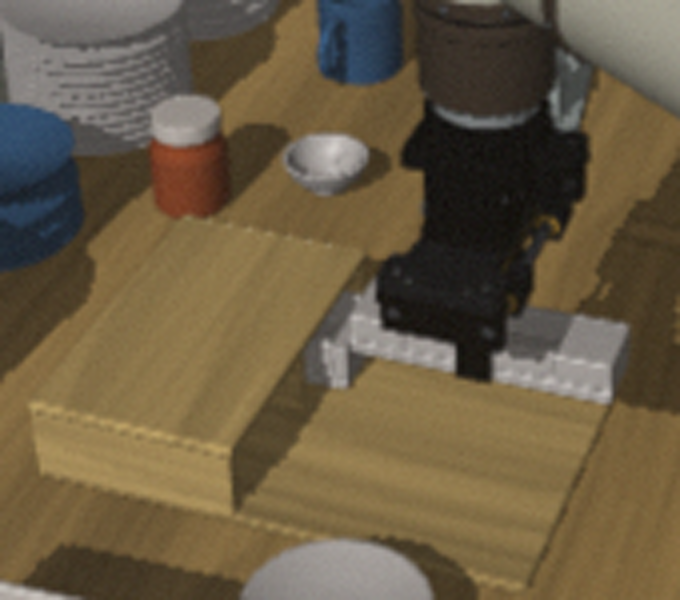

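View pics/t5c.png

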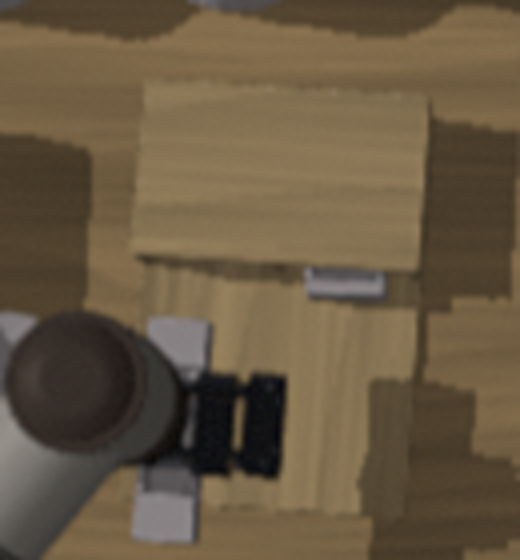

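Request:
play_rows(plan=[[[-1.5, 5, -1.5, 0.8, 0, 0], [-3, 10, -3, 1.7, 0, 0], [-4.5, 15, -4.5, 2.6, 0, 0], [-6, 20, -6, 3.5, 0, 0], [-6, 25, -7.5, 4.4, 0, 0]]])

```text
time_s: 8.0
tcp_pos: [0.509, 0.057, 0.1929]
ee_rot: [[0.001, -0.728, -0.685], [0.001, -0.685, 0.728], [-1.0, -0.001, -0.0]]
wrist_force: [0.8, 0.8, -2.6]
gripper_width: 0.526
```

Run:
```python
from h import *
go([.5475,-.1235,.20],Rd(-173.35))
```

```text
t 8.0 at [0.509  0.057  0.1929] yaw -136.74 tilt [0.07 0.04] F [ 0.8  0.8 -2.6] g 0.526
  shift cm [ -0.72   9.57 -15.78] turn [3.661e+00 1.000e-03 8.000e-03] rows>= 3.4
```

Request:
play_rows(plan=[[[-0.5, 2.6, -4.3, 0.95, 0, 0], [-0.5, 5.2, -8.6, 1.9, 0, 0], [-0.5, 7.8, -12.8, 2.85, 0, 0], [-0.5, 9.6, -15.8, 3.66, 0, 0], [-0.5, 9.6, -15.8, 3.66, 0, 0]]])

```text
time_s: 8.62
tcp_pos: [0.5473, -0.124, 0.1958]
ee_rot: [[-0.003, -0.993, -0.117], [0.0, -0.117, 0.993], [-1.0, 0.003, 0.001]]
wrist_force: [-1.0, 0.9, -2.1]
gripper_width: 0.524
```

Request:
play_rows(plan=[[[2, 0, 0, 0, 0, 0], [4, 0, 0, 0, 0, 0], [6, 0, 0, 0, 0, 0], [6, 0, 0, 0, 0, 0]]])

```text
time_s: 9.12
tcp_pos: [0.5463, -0.1213, 0.1353]
ee_rot: [[-0.006, -0.993, -0.122], [0.0, -0.122, 0.993], [-1.0, 0.006, 0.001]]
wrist_force: [-0.2, 0.1, -2.6]
gripper_width: 0.526
```

Run:
```python
from h import *
go([.5475,-.1235,.14],Rd(-173.35))
for n in('side','top'):
    p,d=r.capture(n);cv2.imwrite(f'pics/{n}6.png',p)
crop('side',cv2.imread('pics/side6.png'),300,130,100,130,6,'pics/s6c.png')
crop('top',cv2.imread('pics/top6.png'),335,195,130,90,6,'pics/t6c.png')
go([.5475,-.1235,.14],Rd(-173.35))
```

```text
t 9.12 at [ 0.5463 -0.1213  0.1353] yaw -173.0 tilt [-0.33  0.02] F [-0.2  0.1 -2.6] g 0.526
  shift cm [-0.47 -0.09 -0.23] turn [ 0.035  0.006 -0.032] rows>= 0.1
t 9.22 at [ 0.5485 -0.1218  0.1378] yaw -172.99 tilt [-0.   -0.01] F [ 0.2  0.5 -2.4] g 0.524
  shift cm [-0.22  0.12 -0.16] turn [ 0.036 -0.001 -0.001] rows>= 0.0
```

View pics/s6c.png

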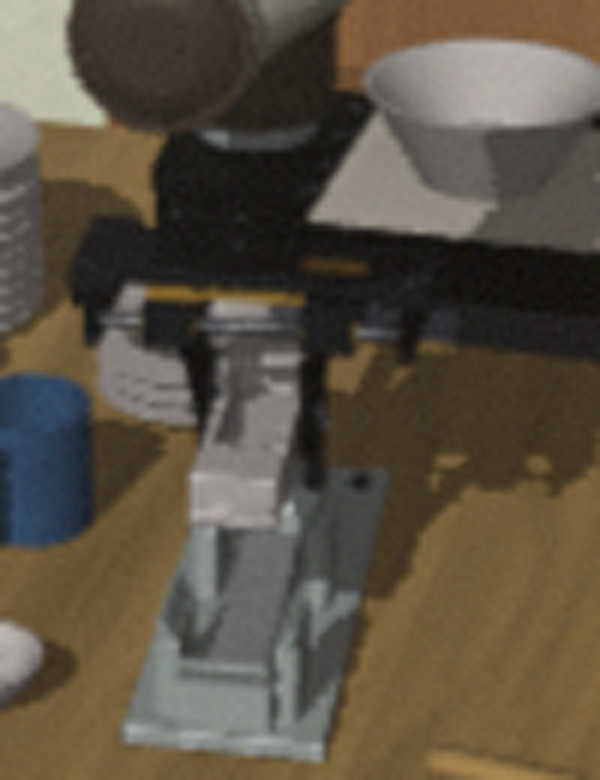

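View pics/t6c.png

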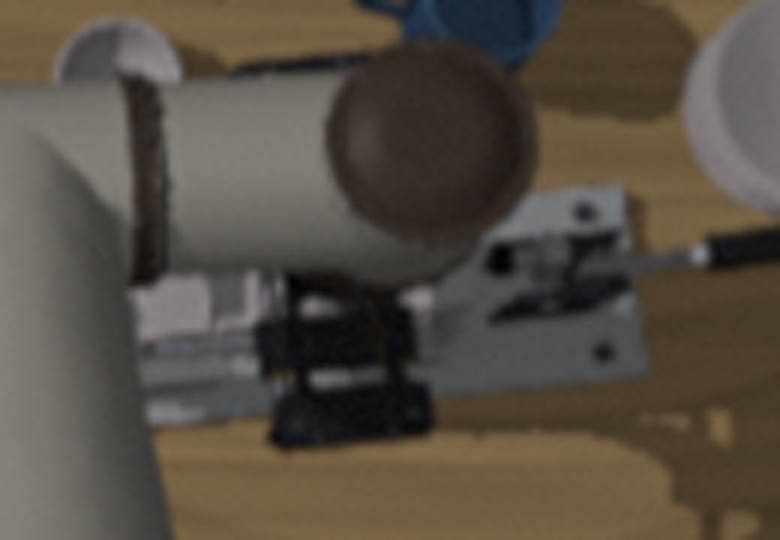

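Run:
```python
from h import *
s=cv2.imread('pics/side6.png');print(s[207:224,332:350,1])
y=np.array([-.1165,.9932,0]);x=np.array([.9932,.1165,0])
c=np.array([.5485,-.1218,.1378+.0254])
for a,b in((85,-23),(85,23)): print('pred',proj('side',[c+y*a/1000+x*b/1000, c+y*a/1000+x*b/1000-[0,0,.03]]).round(1).tolist())
def lat(P): return (P@x*1000).round(1),(P@y*1000).round(1)
print('tcp',lat(c))
for uv in [(331.5,208.5),(346,209),(332,216),(345.5,217.5)]:
    print(uv,[lat(plane('side',[uv],z)[0]) for z in(.163,.133)])
crop('side',s,322,195,35,60,10,'pics/s6d.png')
```

```text
[[111 130 127 128 128 128 124 128 131 126 125 126 129 128 112  72  63  60]
 [135 146 140 140 139 134 133 132 131 128 126 128 126 127 106  61  61  64]
 [174 172 163 157 154 154 149 141 133 135 133 137 134 129  96  64  64  65]
 [155 155 154 153 151 150 152 151 149 151 160 166 169 153  90  65  62  71]
 [150 150 151 152 149 150 150 151 152 148 154 152 152 137  87  66  74  79]
 [149 148 151 152 152 152 148 149 153 152 153 153 150 135  89  74  86  89]
 [148 145 148 154 156 154 152 150 150 149 150 147 147 134  88  91 116  88]
 [149 147 150 161 168 164 157 148 145 142 145 143 141 123  97 139 165  96]
 [171 168 167 173 170 164 151 146 146 142 139 142 136 107 106 157 158 101]
 [155 146 144 152 148 146 150 158 158 154 149 149 153 134 112 144 142 127]
 [121 125 128 134 113 124 140 142 146 146 139 138 137 126 122 145 147 128]
 [129 140 150 149  85  71  86  84  90  96 106 112 107 102 121 140 137 122]
 [127 141 149 137  75  58  69  79  90 106 104 107 109 106 107 107 106  94]
 [130 142 142 125  73  58  68  87 101 107 108 109 106 104 104 105 101  83]
 [131 143 143 129  77  63  68  83 102 106 106 106 107 105 106 104  96  66]
 [129 144 142 133  77  59  62  80 103 108 108 107 105 103 106 105  96  61]
 [130 143 146 129  76  64  70  87 102 103 104 105 103 101 107 108  90  57]]
pred [[344.5, 208.8], [344.4, 217.3]]
pred [[329.8, 207.7], [329.8, 216.1]]
tcp (np.float64(530.6), np.float64(-184.9))
(331.5, 208.5) [(np.float64(547.4), np.float64(-96.0)), (np.float64(556.8), np.float64(-150.3))]
(346, 209) [(np.float64(502.8), np.float64(-100.0)), (np.float64(510.4), np.float64(-154.4))]
(332, 216) [(np.float64(538.0), np.float64(-49.8)), (np.float64(547.0), np.float64(-102.3))]
(345.5, 217.5) [(np.float64(496.7), np.float64(-47.3)), (np.float64(504.0), np.float64(-99.6))]
```

View pics/s6d.png

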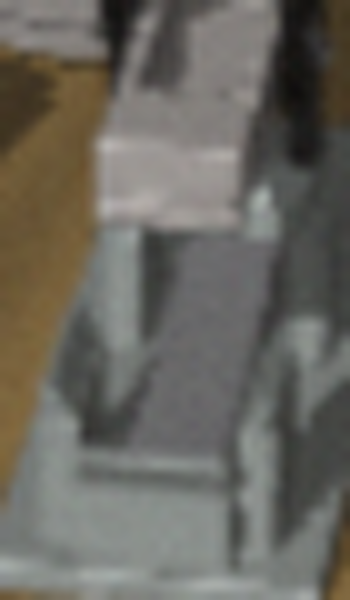

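Run:
```python
from h import *
go([.5496,-.1248,.086],Rd(-173.35))
```

```text
t 9.22 at [ 0.5485 -0.1218  0.1378] yaw -172.99 tilt [-0.   -0.01] F [ 0.2  0.5 -2.4] g 0.524
  shift cm [ 5.18 -0.08 -0.31] turn [ 0.036 -0.001 -0.001] rows>= 0.8
```

Request:
play_rows(plan=[[[2.5, -0.1, -0.3, 0.04, 0, 0], [5.2, -0.1, -0.3, 0.04, 0, 0], [5.2, -0.1, -0.3, 0.04, 0, 0], [5.2, -0.1, -0.3, 0.04, 0, 0], [5.2, -0.1, -0.3, 0.04, 0, 0]]])

```text
time_s: 9.85
tcp_pos: [0.551, -0.1252, 0.0872]
ee_rot: [[0.003, -0.993, -0.114], [-0.0, -0.114, 0.993], [-1.0, -0.003, -0.0]]
wrist_force: [0.7, -0.3, -2.3]
gripper_width: 0.525
```

Run:
```python
from h import *
p,d=r.capture('side');cv2.imwrite('pics/side7.png',p);np.save('side7.npy',d)
go([.5496,-.1248,.0346],Rd(-173.35))
crop('side',p,315,200,60,60,10,'pics/s7c.png')
```

```text
t 9.9 at [ 0.5508 -0.1252  0.087 ] yaw -173.46 tilt [ 0.16 -0.  ] F [ 0.2  0.3 -2. ] g 0.526
  shift cm [5.24 0.12 0.06] turn [-0.011 -0.002  0.016] rows>= 0.8
```

View pics/s7c.png

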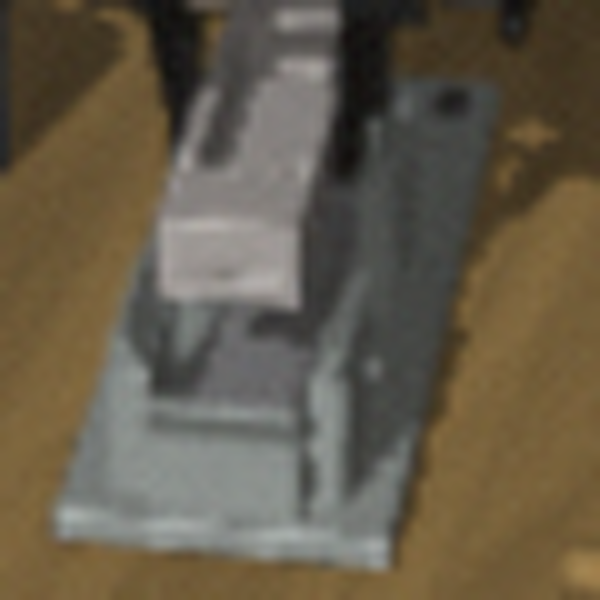

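Run:
```python
from h import *
y=np.array([-.1165,.9932,0]);x=np.array([.9932,.1165,0])
def cp(P): return ((proj('side',P)-[315,200]+.5)*10).round(0).tolist()
T=np.array([.5508,-.1252,0]);
print('dish pred BL,BR,TL,TR',cp([T+y*.085+x*a+[0,0,z] for z in(.0824,.1124) for a in(.023,-.023)]))
N=.5313*x-.187*y
print('plate near top',cp([N+y*.103+x*a+[0,0,.012] for a in(.055,-.055)]),'bot',cp([N+y*.103+x*a for a in(.055,-.055)]))
print('plate far top',cp([N-y*.209+x*a+[0,0,.012] for a in(.055,-.055)]))
print('cheek near inner z.074/.03',cp([N+y*.089+x*a+[0,0,z] for z in(.074,.03) for a in(.026,-.026)]))
print('stop',cp([N+y*.091+x*a+[0,0,.054] for a in(.026,-.026)]))
print('lat T',T@x,T@y)
```

```text
dish pred BL,BR,TL,TR [[150.0, 299.0], [293.0, 311.0], [149.0, 218.0], [294.0, 230.0]]
plate near top [[47.0, 509.0], [384.0, 539.0]] bot [[48.0, 539.0], [384.0, 571.0]]
plate far top [[204.0, 58.0], [496.0, 80.0]]
cheek near inner z.074/.03 [[141.0, 330.0], [303.0, 344.0], [142.0, 447.0], [302.0, 461.0]]
stop [[141.0, 387.0], [301.0, 401.0]]
lat T 0.53246876 -0.18851684
```

Request:
play_rows(plan=[[[1, 0.12, 0.1, 0, 0, 0], [1.5, 0.12, 0.1, 0, 0, 0], [2, 0.12, 0.1, 0, 0, 0], [2.5, 0.12, 0.1, 0, 0, 0], [3, 0.12, 0.1, 0, 0, 0]]])

```text
time_s: 10.52
tcp_pos: [0.5486, -0.1244, 0.0552]
ee_rot: [[-0.0, -0.994, -0.114], [-0.0, -0.114, 0.994], [-1.0, 0.0, -0.0]]
wrist_force: [-0.3, -0.3, -2.5]
gripper_width: 0.526
```

Run:
```python
from h import *
go([.5496,-.1248,.0346],Rd(-173.35))
print(r.sense()['moment'])
```

```text
t 10.53 at [ 0.5486 -0.1244  0.0552] yaw -173.48 tilt [-0.01 -0.  ] F [-0.3 -0.3 -2.5] g 0.526
  shift cm [ 2.06 -0.09 -0.05] turn [-0.013 -0.    -0.001] rows>= 0.3
[-0.00873791  0.11113552 -0.01250625]
```

Request:
play_rows(plan=[[[0.5, -0.05, 0, 0, 0, 0], [1, -0.05, 0, 0, 0, 0], [1.4, -0.05, 0, 0, 0, 0], [1.7, -0.05, 0, 0, 0, 0], [1.9, -0.05, 0, 0, 0, 0]]])

```text
time_s: 11.15
tcp_pos: [0.5491, -0.1244, 0.0364]
ee_rot: [[-0.0, -0.994, -0.114], [0.0, -0.114, 0.994], [-1.0, 0.0, 0.0]]
wrist_force: [0.3, 0.1, -2.5]
gripper_width: 0.526
```

Run:
```python
from h import *
go([.5496,-.1248,.0346],Rd(-173.35))
print(r.sense()['moment'])
```

```text
t 11.15 at [ 0.5491 -0.1244  0.0364] yaw -173.48 tilt [-0.  0.] F [ 0.3  0.1 -2.5] g 0.526
  shift cm [ 0.18 -0.05 -0.05] turn [-0.013  0.    -0.   ] rows>= 0.0
[ 0.00087646  0.09582553 -0.01310603]
```

No contact so far. I'll settle the last 2 mm onto the rail.

Request:
play_rows(plan=[[[0.1, 0, 0, 0, 0, 0], [0.15, 0, 0, 0, 0, 0], [0.2, 0, 0, 0, 0, 0], [0.25, 0, 0, 0, 0, 0], [0.25, 0, 0, 0, 0, 0]]])

```text
time_s: 11.78
tcp_pos: [0.5491, -0.1244, 0.0347]
ee_rot: [[0.0, -0.994, -0.114], [-0.0, -0.114, 0.994], [-1.0, -0.0, -0.0]]
wrist_force: [-1.4, 1.0, 3.6]
gripper_width: 0.529
```

Run:
```python
from h import *
p,d=r.capture('side');cv2.imwrite('pics/side8.png',p)
go([.5496,-.1248,.0346],Rd(-173.35))
crop('side',p,315,180,60,70,9,'pics/s8c.png')
```

```text
t 11.82 at [ 0.5492 -0.1244  0.0347] yaw -173.47 tilt [ 0.02 -0.  ] F [-2.4  0.3  3.9] g 0.525
  shift cm [ 0.01 -0.04 -0.05] turn [-0.012 -0.001  0.002] rows>= 0.0
```

View pics/s8c.png

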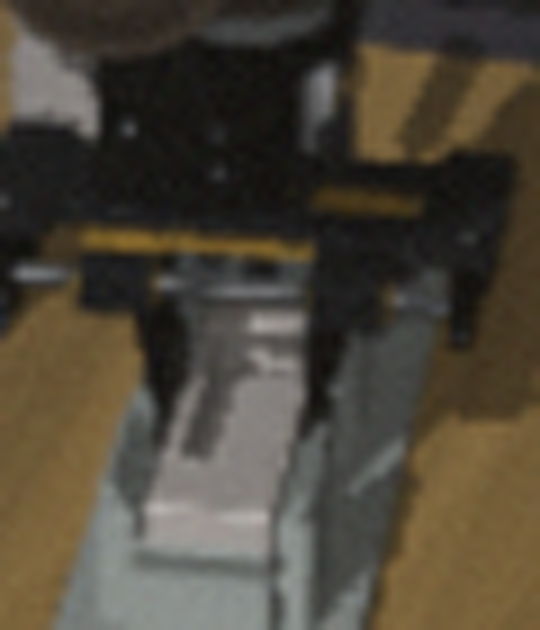

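Force z rose from -2.5 to +3.9 N at exactly the home height, 0.0347. The dish is seated, so I'll release and lift.

Request:
play_rows(plan=[[[0, 0, 0, 0, 0, 0], [0, 0, 0, 0, 0, 0], [0, 0, 0, 0, 0, 0], [0, 0, 0, 0, 0, 0]]], hand=0.8)

```text
time_s: 12.32
tcp_pos: [0.5491, -0.1244, 0.0339]
ee_rot: [[-0.0, -0.994, -0.113], [-0.0, -0.113, 0.994], [-1.0, 0.0, -0.0]]
wrist_force: [-0.3, -0.6, 0.1]
gripper_width: 0.788
```

Request:
play_rows(plan=[[[-2, 0, 0, 0, 0, 0], [-6, 0, 0, 0, 0, 0], [-12, 0, 0, 0, 0, 0], [-18, 0, 0, 0, 0, 0], [-20, 0, 0, 0, 0, 0]]])

```text
time_s: 12.95
tcp_pos: [0.5509, -0.1246, 0.239]
ee_rot: [[0.009, -0.993, -0.114], [-0.001, -0.114, 0.993], [-1.0, -0.008, -0.001]]
wrist_force: [0.1, -0.2, -0.5]
gripper_width: 0.799
```

Request:
play_rows(plan=[[[0, 0, -5, 0, 0, 0], [0, 0, -10, 0, 0, 0], [0, 0, -15, 0, 0, 0], [0, 0, -20, 0, 0, 0], [0, 0, -25, 0, 0, 0]]], hand=0.6)

```text
time_s: 13.58
tcp_pos: [0.5775, -0.3743, 0.2338]
ee_rot: [[-0.0, -0.994, -0.114], [0.0, -0.114, 0.994], [-1.0, 0.0, 0.0]]
wrist_force: [0.7, -0.0, -0.0]
gripper_width: 0.6
```

Run:
```python
from h import *
go([.5496,-.1248,.0346],Rd(-173.35))
for n in('side','top'):
    p,d=r.capture(n);cv2.imwrite(f'pics/{n}9.png',p);np.save(f'{n}9.npy',d)
crop('side',cv2.imread('pics/side9.png'),300,150,90,110,6,'pics/s9c.png')
crop('top',cv2.imread('pics/top9.png'),335,205,150,80,5,'pics/t9c.png')
```

```text
t 13.57 at [ 0.5775 -0.3743  0.2338] yaw -173.48 tilt [-0.    0.01] F [ 0.7 -0.  -0. ] g 0.6
  shift cm [19.93 -0.07 25.1 ] turn [-0.013  0.001 -0.   ] rows>= 5.1
```

View pics/s9c.png

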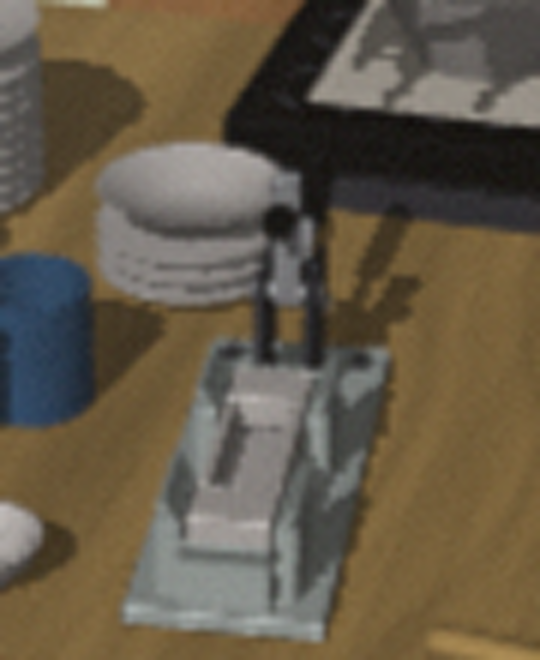

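View pics/t9c.png

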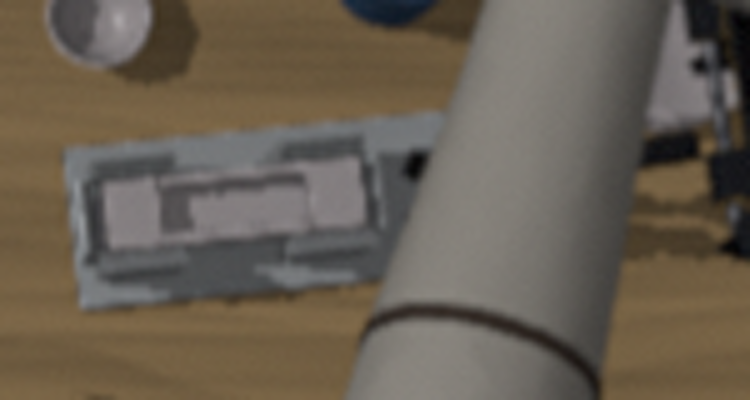

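Run:
```python
from h import *
y=np.array([-.1165,.9932,0]);x=np.array([.9932,.1165,0]);N=.5311*x-.187*y
t=cv2.imread('pics/top0.png');g=t.min(2)
x0,y0=440,220
m=((t.max(2)[220:250,448:480]<45)).astype(np.uint8)
n,l,st,ce=cv2.connectedComponentsWithStats(m);print(st,ce+[448,220])
i=1+np.argmax(st[1:,4]);u,v=ce[i]+[448,220]
P=plane('top',[(u,v)],.101)[0];print(P,P@x,P@y,'N rel',(P-N)@x,(P-N)@y)
G=N-.258*y+[0,0,.097];print('G',G)
go(G+[0,0,-.0],Rd(-173.35)); go(G+[0,0,-.019])
```

```text
[[  0   0  32  30 852]
 [  5  11  22   9 108]] [[463.42253521 234.4342723 ]
 [464.11111111 235.01851852]]
[ 0.58051931 -0.38453431  0.101     ] 0.5317735363867335 -0.4495499747945799 N rel 0.0006637163477335108 -0.26254651716457994
G [ 0.57933102 -0.38010085  0.097     ]
t 13.68 at [ 0.5769 -0.377   0.2323] yaw -173.77 tilt [-0.08 -0.01] F [ 0.1  0.5 -0.6] g 0.599
  shift cm [13.53 -0.23 -0.34] turn [-0.042 -0.    -0.009] rows>= 2.2
t 13.68 at [ 0.5769 -0.377   0.2323] yaw -173.77 tilt [-0.08 -0.01] F [ 0.1  0.5 -0.6] g 0.599
  shift cm [15.43 -0.24 -0.34] turn [0. 0. 0.] rows>= 2.5
```

Request:
play_rows(plan=[[[4, -0.2, -0.3, -0.04, 0, 0], [8, -0.2, -0.3, -0.04, 0, 0], [12, -0.2, -0.3, -0.04, 0, 0], [15.3, -0.2, -0.3, -0.04, 0, 0], [15.3, -0.2, -0.3, -0.04, 0, 0]]])

```text
time_s: 14.3
tcp_pos: [0.5777, -0.374, 0.0778]
ee_rot: [[-0.007, -0.993, -0.12], [0.003, -0.12, 0.993], [-1.0, 0.006, 0.004]]
wrist_force: [-0.8, -0.3, 0.7]
gripper_width: 0.601
```

Run:
```python
from h import *
p,d=r.capture('side');cv2.imwrite('pics/side10.png',p)
go([.5795,-.3805,.078],Rd(-173.35))
crop('side',p,290,110,110,120,6,'pics/s10c.png')
```

```text
t 14.35 at [ 0.5794 -0.375   0.0804] yaw -173.04 tilt [-0.13  0.03] F [-0.6  0.2  0.2] g 0.6
  shift cm [ 0.24  0.05 -0.55] turn [ 0.031  0.004 -0.013] rows>= 0.1
```

View pics/s10c.png

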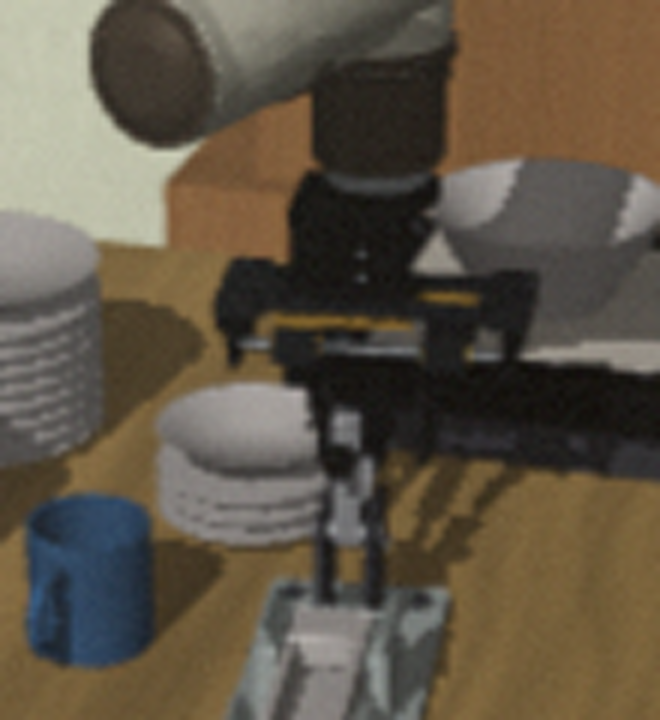

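Request:
play_rows(plan=[[[0.2, 0, -0.5, 0, 0, 0], [0.2, 0, -0.5, 0, 0, 0]]])

```text
time_s: 14.6
tcp_pos: [0.5812, -0.3812, 0.0808]
ee_rot: [[0.003, -0.993, -0.12], [-0.001, -0.12, 0.993], [-1.0, -0.003, -0.002]]
wrist_force: [0.5, 0.6, -0.6]
gripper_width: 0.6
```

Request:
play_rows(plan=[[[0, 0, 0, 0, 0, 0], [0, 0, 0, 0, 0, 0], [0, 0, 0, 0, 0, 0], [0, 0, 0, 0, 0, 0], [0, 0, 0, 0, 0, 0]]], hand=0)

```text
time_s: 15.22
tcp_pos: [0.5797, -0.3805, 0.0791]
ee_rot: [[-0.001, -0.993, -0.12], [0.0, -0.12, 0.993], [-1.0, 0.001, 0.0]]
wrist_force: [-1.9, 1.2, 1.1]
gripper_width: 0.23
```

Run:
```python
from h import *
y=np.array([-.1165,.9932,0]);x=np.array([.9932,.1165,0]);N=.5311*x-.187*y
go([.5795,-.3805,.078],Rd(-173.35))
s=r.sense();p=np.array(s['tcp_pos'])+[0,0,.019];rel=p-N
a=rel@y+.177;z=p[2]-.058;print('lat',rel@x,'lean',np.arctan2(-a,z),'rad',np.hypot(a,z))
# arc rows from nominal
R=np.hypot(a,z);l0=np.arctan2(-a,z)
for l in(1.12,1.0,.88,.76,.64,.52,.40,.28,.16,.04,-.08,-.1):
    d=(-R*np.sin(l)-a)*100,(R*np.cos(l)-z)*100
    print(l,'tool x',round(-d[1],2),'tool z',round(d[0],2))
```

```text
t 15.22 at [ 0.5797 -0.3805  0.0791] yaw -173.09 tilt [-0.08  0.02] F [-1.9  1.2  1.1] g 0.23
  shift cm [0.11 0.02 0.  ] turn [ 0.026  0.002 -0.008] rows>= 0.0
lat 0.00034026439957190487 lean 1.1135444300647288 rad 0.09078827968832824
1.12 tool x 0.05 tool z -0.03
1.0 tool x -0.9 tool z 0.51
0.88 tool x -1.78 tool z 1.15
0.76 tool x -2.57 tool z 1.89
0.64 tool x -3.27 tool z 2.72
0.52 tool x -3.87 tool z 3.64
0.4 tool x -4.35 tool z 4.61
0.28 tool x -4.72 tool z 5.64
0.16 tool x -4.95 tool z 6.7
0.04 tool x -5.06 tool z 7.78
-0.08 tool x -5.04 tool z 8.87
-0.1 tool x -5.03 tool z 9.05
```

Request:
play_rows(plan=[[[-0.9, 0, 0.5, 0, 0, 0], [-1.8, 0, 1.15, 0, 0, 0], [-2.6, 0, 1.9, 0, 0, 0], [-3.3, 0, 2.7, 0, 0, 0], [-3.9, 0, 3.6, 0, 0, 0]]])

```text
time_s: 15.85
tcp_pos: [0.5754, -0.3441, 0.1182]
ee_rot: [[-0.001, -0.993, -0.12], [0.0, -0.12, 0.993], [-1.0, 0.001, 0.0]]
wrist_force: [-2.5, -3.7, -5.9]
gripper_width: 0.232
```

```bash
cat > arc.py <<'E'
from h import *
y=np.array([-.1165,.9932,0]);x=np.array([.9932,.1165,0]);N=.5311*x-.187*y
s=r.sense();p=np.array(s['tcp_pos'])+[0,0,.019];rel=p-N
a=rel@y+.177;z=p[2]-.058;R=np.hypot(a,z);l0=np.arctan2(-a,z);F=np.array(s['wrist_force'])
print('t',s['time_s'],'lat',(rel@x).round(4),'lean',l0.round(3),'rad',R.round(4),'F x,y,z',(F@x).round(1),(F@y).round(1),F[2].round(1),'g',s['gripper_width'])
for l in np.arange(1.12,-.15,-.12):
    print(round(l,2),'tool x',round(-(.09*np.cos(l)-z)*100,2),'tool z',round((-.09*np.sin(l)-a)*100,2))
E
python3 arc.py
```

```text
t 15.85 lat 0.0003 lean 0.515 rad 0.091 F x,y,z -2.9 -3.4 -5.9 g 0.2316209222188115
1.12 tool x 4.0 tool z -3.62
1.0 tool x 3.06 tool z -3.09
0.88 tool x 2.19 tool z -2.45
0.76 tool x 1.4 tool z -1.72
0.64 tool x 0.7 tool z -0.89
0.52 tool x 0.11 tool z 0.01
0.4 tool x -0.37 tool z 0.98
0.28 tool x -0.73 tool z 2.0
0.16 tool x -0.97 tool z 3.05
0.04 tool x -1.07 tool z 4.12
-0.08 tool x -1.05 tool z 5.2
```

Request:
play_rows(plan=[[[-0.48, 0, 1, 0, 0, 0], [-0.84, 0, 2, 0, 0, 0], [-1.05, 0, 3.05, 0, 0, 0], [-1.18, 0, 4.1, 0, 0, 0], [-1.15, 0, 5.2, 0, 0, 0]]])

```text
time_s: 16.48
tcp_pos: [0.5697, -0.2946, 0.1313]
ee_rot: [[0.001, -0.993, -0.121], [-0.004, -0.121, 0.993], [-1.0, -0.0, -0.004]]
wrist_force: [-3.9, -8.0, 0.4]
gripper_width: 0.225
```

```bash
python3 arc.py
```

```text
t 16.475 lat 0.0004 lean -0.054 rad 0.0924 F x,y,z -4.8 -7.5 0.4 g 0.22497255178935083
1.12 tool x 5.31 tool z -8.6
1.0 tool x 4.37 tool z -8.07
0.88 tool x 3.5 tool z -7.44
0.76 tool x 2.71 tool z -6.7
0.64 tool x 2.01 tool z -5.88
0.52 tool x 1.42 tool z -4.97
0.4 tool x 0.94 tool z -4.01
0.28 tool x 0.58 tool z -2.99
0.16 tool x 0.35 tool z -1.93
0.04 tool x 0.24 tool z -0.86
-0.08 tool x 0.26 tool z 0.22
```

Request:
play_rows(plan=[[[0, 0, 0.2, 0, 0, 0], [0, 0, 0.4, 0, 0, 0], [0, 0, 0.4, 0, 0, 0]]])

```text
time_s: 16.85
tcp_pos: [0.5691, -0.2899, 0.1313]
ee_rot: [[0.0, -0.993, -0.122], [-0.003, -0.122, 0.993], [-1.0, -0.0, -0.003]]
wrist_force: [-3.6, -5.2, 0.7]
gripper_width: 0.225
```

```bash
python3 arc.py|head -1
```

```text
t 16.85 lat 0.0003 lean -0.105 rad 0.0928 F x,y,z -4.2 -4.7 0.7 g 0.22525237267728868
```

Request:
play_rows(plan=[[[0, 0, 0.2, 0, 0, 0], [0, 0, 0.3, 0, 0, 0], [0, 0, 0.3, 0, 0, 0]]])

```text
time_s: 17.23
tcp_pos: [0.5688, -0.2869, 0.1312]
ee_rot: [[0.0, -0.993, -0.121], [-0.002, -0.121, 0.993], [-1.0, 0.0, -0.002]]
wrist_force: [-3.6, -4.8, 0.7]
gripper_width: 0.229
```

```bash
python3 - <<'E'
import runpy
from h import *
p,d=r.capture('side');cv2.imwrite('pics/side11.png',p)
crop('side',p,290,110,110,130,6,'pics/s11c.png')
E
python3 arc.py|head -1
```

```text
t 17.275 lat 0.0004 lean -0.138 rad 0.0931 F x,y,z -3.7 -6.0 -0.1 g 0.23331628213531197
```

View pics/s11c.png

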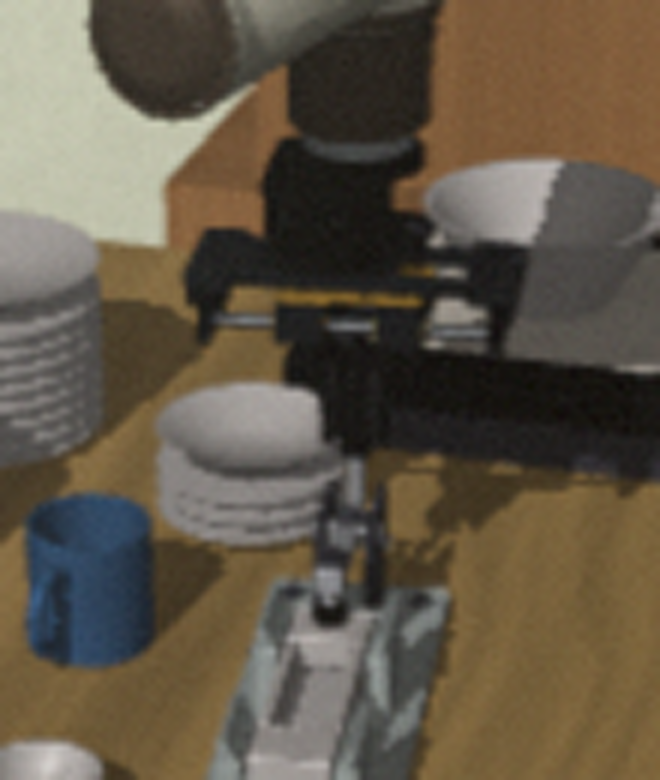

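Request:
play_rows(plan=[[[0, 0, 0.15, 0, 0, 0], [0, 0, 0.3, 0, 0, 0], [0, 0, 0.3, 0, 0, 0], [0, 0, 0.3, 0, 0, 0]]])

```text
time_s: 17.77
tcp_pos: [0.5684, -0.2837, 0.131]
ee_rot: [[0.0, -0.993, -0.121], [-0.002, -0.121, 0.993], [-1.0, 0.0, -0.002]]
wrist_force: [-3.1, -4.1, 0.3]
gripper_width: 0.223
```

```bash
python3 arc.py|head -1; python3 -c "
from h import *
print(r.sense()['moment'])"
```

```text
t 17.775 lat 0.0003 lean -0.172 rad 0.0933 F x,y,z -3.5 -3.7 0.3 g 0.2228027002139744
[-1.98454774  1.03998322 -0.04079363]
```

Request:
play_rows(plan=[[[0, 0, 0, 0, 0, 0], [0, 0, 0, 0, 0, 0], [0, 0, 0, 0, 0, 0]]], hand=0.6)

```text
time_s: 18.15
tcp_pos: [0.5693, -0.2826, 0.13]
ee_rot: [[0.001, -0.993, -0.121], [0.0, -0.121, 0.993], [-1.0, -0.001, -0.0]]
wrist_force: [-0.4, -0.6, 0.4]
gripper_width: 0.48
```

```bash
python3 arc.py|head -1
python3 - <<'E'
from h import *
for n in('side','top'):
    p,d=r.capture(n);cv2.imwrite(f'pics/{n}12.png',p);np.save(n+'12.npy',d)
    crop(n,p,*((320,140,60,90,8) if n=='side' else (360,190,130,90,6)),f'pics/{n}12c.png')
E
```

```text
t 18.15 lat 0.0014 lean -0.185 rad 0.0926 F x,y,z -0.4 -0.5 0.4 g 0.4800934597226538
```

View pics/side12c.png

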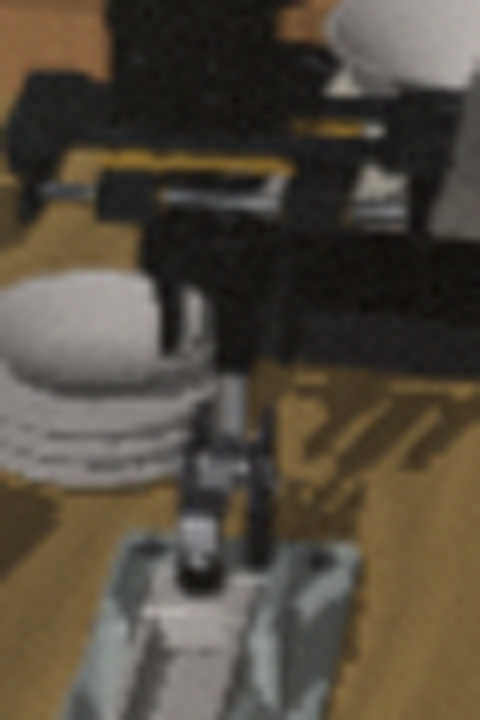

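View pics/top12c.png

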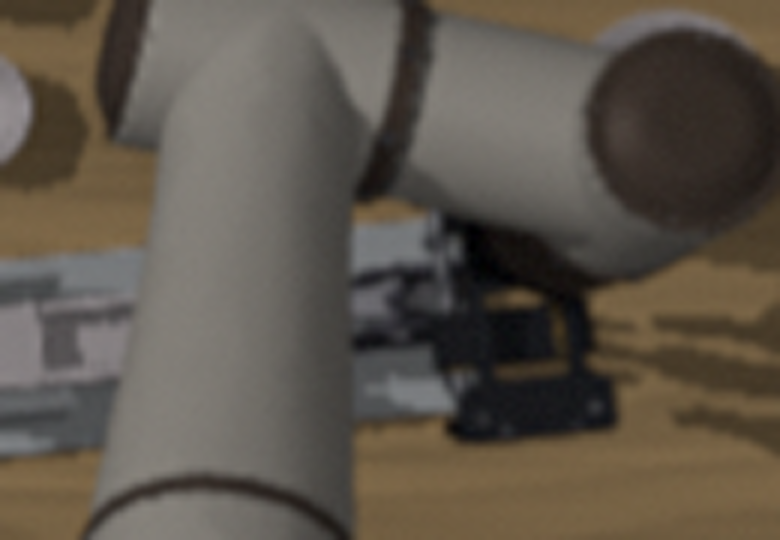

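Request:
play_rows(plan=[[[-3, 0, 0, 0, 0, 0], [-7, 0, 0, 0, 0, 0], [-11, 0, 0, 0, 0, 0], [-11, 0, -3, 0, 0, 0], [-11, 0, -8, 0, 0, 0]]])

```text
time_s: 18.88
tcp_pos: [0.5791, -0.3621, 0.2412]
ee_rot: [[0.003, -0.992, -0.123], [-0.0, -0.123, 0.992], [-1.0, -0.003, -0.001]]
wrist_force: [1.4, -0.2, 0.2]
gripper_width: 0.602
```

```bash
cat > hand.py <<'E'
from h import *
import sys
y=np.array([-.1165,.9932,0]);x=np.array([.9932,.1165,0]);N=.5311*x-.187*y
k=sys.argv[1]
p,d=r.capture('side');cv2.imwrite(f'pics/side{k}.png',p)
crop('side',p,320,140,60,90,8,f'pics/side{k}c.png')
C=cloud('side',d)
print('t',r.sense()['time_s'],np.round(r.sense()['tcp_pos'],3))
m=(p.max(2)<60)&(d>0)
rel=C-N;X=rel@x*1000;Y=rel@y*1000;Z=C[...,2]*1000
sel=m&(abs(X+4)<16)&(Z>60)&(Z<200)&(Y>-330)&(Y<-60)
v,u=np.nonzero(sel)
for vv in sorted(set(v)):
    q=v==vv;print(vv,q.sum(),'u',u[q].min(),u[q].max(),'Y',np.median(Y[vv,u[q]]).round(1),'Z',np.median(Z[vv,u[q]]).round(1))
E
python3 hand.py 13; python3 arc.py|head -1
```

```text
t 18.925 [ 0.579 -0.368  0.239]
168 1 u 348 348 Y -173.1 Z 183.2
169 5 u 347 351 Y -166.3 Z 183.3
170 6 u 347 352 Y -162.4 Z 180.9
171 5 u 347 352 Y -158.6 Z 178.8
172 6 u 347 352 Y -159.3 Z 175.0
173 6 u 347 352 Y -160.0 Z 170.6
174 6 u 347 352 Y -161.5 Z 166.0
175 6 u 347 352 Y -162.0 Z 162.2
176 6 u 347 352 Y -161.3 Z 158.3
177 6 u 347 352 Y -161.1 Z 154.7
178 6 u 347 352 Y -159.7 Z 151.6
179 6 u 347 352 Y -162.7 Z 146.0
180 6 u 347 352 Y -160.1 Z 143.4
181 6 u 347 352 Y -161.7 Z 138.6
182 6 u 347 352 Y -162.0 Z 135.1
183 6 u 347 352 Y -162.9 Z 130.6
184 6 u 347 352 Y -168.0 Z 124.1
185 5 u 347 351 Y -158.8 Z 124.8
186 5 u 347 351 Y -162.2 Z 119.5
191 1 u 353 353 Y -178.0 Z 92.6
192 2 u 345 353 Y -163.9 Z 94.7
193 3 u 345 353 Y -162.6 Z 92.2
194 4 u 344 353 Y -154.2 Z 91.7
195 8 u 344 353 Y -137.7 Z 95.2
196 7 u 344 352 Y -135.2 Z 93.5
197 3 u 343 352 Y -126.1 Z 94.9
198 1 u 352 352 Y -122.5 Z 93.1
199 3 u 343 352 Y -124.5 Z 87.7
200 3 u 343 352 Y -117.2 Z 85.4
201 6 u 343 352 Y -80.4 Z 101.3
202 5 u 343 351 Y -72.8 Z 101.8
203 5 u 343 352 Y -64.0 Z 102.1
204 3 u 347 352 Y -115.0 Z 73.1
205 1 u 351 351 Y -122.5 Z 65.1
206 1 u 351 351 Y -119.7 Z 62.6
207 1 u 351 351 Y -112.8 Z 62.4
210 2 u 346 347 Y -71.9 Z 71.7
211 3 u 342 346 Y -64.3 Z 71.8
212 3 u 342 346 Y -63.3 Z 67.9
213 3 u 343 346 Y -61.4 Z 65.0
t 18.925 lat 0.0008 lean 0.333 rad 0.212 F x,y,z 2.0 -4.1 0.9 g 0.5976879458354117
```

View pics/side13c.png

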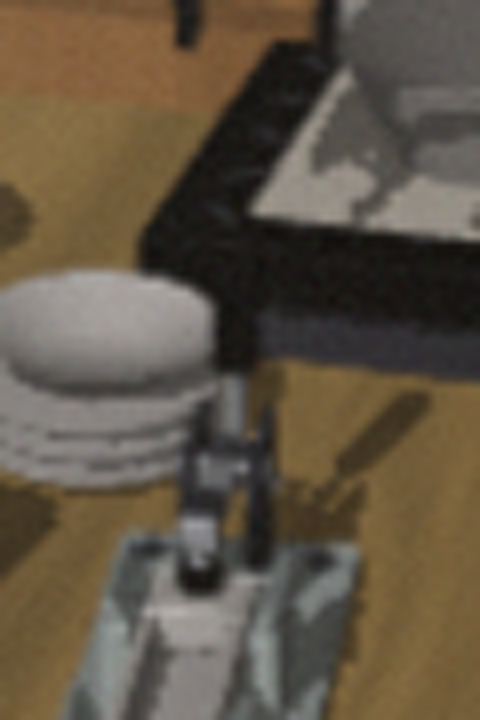

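The bar's front face is at nest Y of about -161 over z 120-180. That puts the grip point at about -168.7 (locked is -169.8), leaning slightly towards +y, with the pad on the dish's land. It is locked, so I'll wait well clear for over a second.

Request:
play_rows(plan=[[[0, 0, 0, 0, 0, 0], [0, 0, 0, 0, 0, 0], [0, 0, 0, 0, 0, 0], [0, 0, 0, 0, 0, 0], [0, 0, 0, 0, 0, 0]]])

```text
time_s: 19.55
tcp_pos: [0.5783, -0.3622, 0.2398]
ee_rot: [[0.0, -0.993, -0.121], [-0.0, -0.121, 0.993], [-1.0, -0.0, -0.0]]
wrist_force: [0.7, -0.6, -0.6]
gripper_width: 0.602
```

Request:
play_rows(plan=[[[0, 0, 0, 0, 0, 0], [0, 0, 0, 0, 0, 0], [0, 0, 0, 0, 0, 0], [0, 0, 0, 0, 0, 0], [0, 0, 0, 0, 0, 0]]])

```text
time_s: 20.18
tcp_pos: [0.5782, -0.3627, 0.2395]
ee_rot: [[-0.0, -0.993, -0.12], [0.0, -0.12, 0.993], [-1.0, 0.0, 0.0]]
wrist_force: [-0.3, -0.0, -0.2]
gripper_width: 0.598
```

```bash
python3 hand.py 14 | sed -n 1,20p
python3 - <<'E'
from h import *
y=np.array([-.1165,.9932,0]);x=np.array([.9932,.1165,0]);N=.5311*x-.187*y
G=N-.1695*y; print(G); go([G[0],G[1],.24],Rd(-173.3)); go([G[0],G[1],.129])
E
```

```text
t 20.225 [ 0.578 -0.363  0.24 ]
168 1 u 348 348 Y -166.3 Z 186.3
169 5 u 347 351 Y -163.9 Z 183.6
170 6 u 347 352 Y -160.4 Z 181.6
171 6 u 347 352 Y -159.9 Z 177.9
172 6 u 347 352 Y -163.0 Z 173.4
173 6 u 347 352 Y -160.8 Z 169.7
174 6 u 347 352 Y -159.2 Z 167.2
175 6 u 347 352 Y -158.3 Z 163.7
176 6 u 347 352 Y -161.4 Z 158.1
177 6 u 347 352 Y -161.9 Z 154.3
178 6 u 347 352 Y -161.5 Z 150.8
179 6 u 347 352 Y -161.2 Z 146.8
180 6 u 347 352 Y -159.7 Z 143.6
181 6 u 347 352 Y -166.0 Z 137.3
182 6 u 347 352 Y -165.0 Z 133.2
183 6 u 347 352 Y -165.7 Z 129.4
184 6 u 347 352 Y -160.9 Z 127.8
185 5 u 347 351 Y -162.2 Z 122.9
186 5 u 347 351 Y -162.5 Z 119.4
[ 0.56902077 -0.29220265  0.        ]
t 20.23 at [ 0.5782 -0.3626  0.2395] yaw -173.08 tilt [-0.  0.] F [ 1.  -0.4 -0.3] g 0.598
  shift cm [-0.05  0.06  7.1 ] turn [ 0.022  0.    -0.   ] rows>= 1.1
t 20.23 at [ 0.5782 -0.3626  0.2395] yaw -173.08 tilt [-0.  0.] F [ 1.  -0.4 -0.3] g 0.598
  shift cm [11.05  0.06  7.1 ] turn [0. 0. 0.] rows>= 2.1
```

Two looks 1.3 s apart, hands off, show it unchanged. Next I'll regrip and swing it open.

Request:
play_rows(plan=[[[0, 0.05, 3.6, 0, 0, 0], [0, 0.05, 7.1, 0, 0, 0], [0, 0.05, 7.1, 0, 0, 0], [3, 0.05, 7.1, 0, 0, 0], [6, 0.05, 7.1, 0, 0, 0]]])

```text
time_s: 20.85
tcp_pos: [0.5695, -0.2928, 0.1793]
ee_rot: [[0.002, -0.993, -0.12], [-0.001, -0.12, 0.993], [-1.0, -0.002, -0.001]]
wrist_force: [-0.3, 0.4, -0.6]
gripper_width: 0.6
```

Request:
play_rows(plan=[[[2.5, 0, 0, 0, 0, 0], [5, 0, 0, 0, 0, 0], [5, 0, 0, 0, 0, 0]]])

```text
time_s: 21.22
tcp_pos: [0.5678, -0.2925, 0.1272]
ee_rot: [[-0.005, -0.993, -0.12], [0.001, -0.12, 0.993], [-1.0, 0.005, 0.002]]
wrist_force: [-0.6, -0.3, 0.3]
gripper_width: 0.602
```

```bash
python3 -c "
from h import *
go([.569,-.2922,.129])"
```

```text
t 21.23 at [ 0.5678 -0.2925  0.1272] yaw -173.13 tilt [-0.28  0.08] F [-0.6 -0.3  0.3] g 0.602
  shift cm [-0.18 -0.12  0.01] turn [0. 0. 0.] rows>= 0.0
```

Request:
play_rows(plan=[[[0, 0, 0, 0, 0, 0], [0, 0, 0, 0, 0, 0], [0, 0, 0, 0, 0, 0], [0, 0, 0, 0, 0, 0], [0, 0, 0, 0, 0, 0]]], hand=0)

```text
time_s: 21.85
tcp_pos: [0.5693, -0.2922, 0.1301]
ee_rot: [[0.001, -0.993, -0.12], [-0.0, -0.12, 0.993], [-1.0, -0.001, -0.0]]
wrist_force: [0.2, 0.4, 2.5]
gripper_width: 0.231
```

```bash
python3 arc.py
```

```text
t 21.85 lat 0.0003 lean -0.081 rad 0.0914 F x,y,z 0.2 0.4 2.5 g 0.2306537365350083
1.12 tool x 5.19 tool z -8.84
1.0 tool x 4.25 tool z -8.32
0.88 tool x 3.38 tool z -7.68
0.76 tool x 2.59 tool z -6.94
0.64 tool x 1.89 tool z -6.12
0.52 tool x 1.3 tool z -5.21
0.4 tool x 0.82 tool z -4.25
0.28 tool x 0.46 tool z -3.23
0.16 tool x 0.23 tool z -2.18
0.04 tool x 0.12 tool z -1.1
-0.08 tool x 0.14 tool z -0.02
```

Request:
play_rows(plan=[[[0, 0, -1.1, 0, 0, 0], [0.1, 0, -2.2, 0, 0, 0], [0.35, 0, -3.25, 0, 0, 0], [0.7, 0, -4.3, 0, 0, 0], [1.2, 0, -5.25, 0, 0, 0]]])

```text
time_s: 22.48
tcp_pos: [0.5755, -0.3445, 0.1196]
ee_rot: [[0.0, -0.993, -0.121], [-0.0, -0.121, 0.993], [-1.0, -0.0, -0.0]]
wrist_force: [-2.6, 1.3, 8.2]
gripper_width: 0.226
```

```bash
python3 arc.py
```

```text
t 22.475 lat 0.0004 lean 0.511 rad 0.0924 F x,y,z -2.4 1.6 8.2 g 0.22599736469225418
1.12 tool x 4.14 tool z -3.58
1.0 tool x 3.2 tool z -3.05
0.88 tool x 2.33 tool z -2.41
0.76 tool x 1.54 tool z -1.68
0.64 tool x 0.84 tool z -0.85
0.52 tool x 0.25 tool z 0.05
0.4 tool x -0.23 tool z 1.02
0.28 tool x -0.59 tool z 2.04
0.16 tool x -0.82 tool z 3.09
0.04 tool x -0.93 tool z 4.16
-0.08 tool x -0.91 tool z 5.24
```

Request:
play_rows(plan=[[[0.8, 0, -0.9, 0, 0, 0], [1.5, 0, -1.7, 0, 0, 0], [2.3, 0, -2.4, 0, 0, 0], [3.2, 0, -3.05, 0, 0, 0], [4.1, 0, -3.6, 0, 0, 0]]])

```text
time_s: 23.1
tcp_pos: [0.5809, -0.3872, 0.083]
ee_rot: [[0.006, -0.993, -0.121], [-0.011, -0.121, 0.993], [-1.0, -0.004, -0.012]]
wrist_force: [-5.9, -13.8, 14.0]
gripper_width: 0.227
```

Request:
play_rows(plan=[[[0.2, 0, -0.1, 0, 0, 0], [0.4, 0, -0.2, 0, 0, 0], [0.4, 0, -0.2, 0, 0, 0]]])

```text
time_s: 23.48
tcp_pos: [0.5812, -0.3897, 0.0788]
ee_rot: [[0.007, -0.993, -0.121], [-0.012, -0.121, 0.993], [-1.0, -0.005, -0.013]]
wrist_force: [-5.0, -15.8, 12.1]
gripper_width: 0.229
```

```bash
python3 arc.py|head -2
```

```text
t 23.475 lat 0.0007 lean 1.157 rad 0.0992 F x,y,z -6.8 -15.1 12.1 g 0.2293496720615337
1.12 tool x 0.06 tool z 0.98
```

Request:
play_rows(plan=[[[0, 0, 0, 0, 0, 0], [0, 0, 0, 0, 0, 0], [0, 0, 0, 0, 0, 0], [0, 0, 0, 0, 0, 0]]], hand=0.7)

```text
time_s: 23.98
tcp_pos: [0.5802, -0.3814, 0.072]
ee_rot: [[-0.001, -0.993, -0.121], [0.0, -0.121, 0.993], [-1.0, 0.001, 0.001]]
wrist_force: [-0.3, 0.4, 0.4]
gripper_width: 0.593
```

Request:
play_rows(plan=[[[-3, 0, 0, 0, 0, 0], [-7, 0, 0, 0, 0, 0], [-12, 0, 0, 0, 0, 0], [-17, 0, 0, 0, 0, 0], [-19, 0, 0, 0, 0, 0]]])

```text
time_s: 24.6
tcp_pos: [0.5813, -0.3823, 0.2669]
ee_rot: [[0.006, -0.993, -0.121], [-0.003, -0.121, 0.993], [-1.0, -0.005, -0.004]]
wrist_force: [0.3, 0.1, -0.7]
gripper_width: 0.701
```

Request:
play_rows(plan=[[[0, 3, 0, 0, 0, 0], [0, 8, 0, 0, 0, 0], [0, 13, 0, 0, 0, 0], [0, 18, 0, 0, 0, 0], [0, 21, 0, 0, 0, 0]]])

```text
time_s: 25.22
tcp_pos: [0.3696, -0.407, 0.2628]
ee_rot: [[0.0, -0.993, -0.12], [0.0, -0.12, 0.993], [-1.0, -0.0, 0.0]]
wrist_force: [0.1, -0.4, 0.2]
gripper_width: 0.704
```

Run:
```python
from h import *
go([.4,-.4,.25])
for n in('side','top'):
    p,d=r.capture(n);cv2.imwrite(f'pics/{n}15.png',p);np.save(n+'15.npy',d)
    crop(n,p,*((300,140,90,115,6) if n=='side' else (340,200,150,80,5)),f'pics/{n}15c.png')
```

```text
t 25.23 at [ 0.3696 -0.407   0.2628] yaw -173.1 tilt [0. 0.] F [ 0.1 -0.4  0.2] g 0.704
  shift cm [ 1.28 -3.1   0.33] turn [0. 0. 0.] rows>= 0.5
```

View pics/side15c.png

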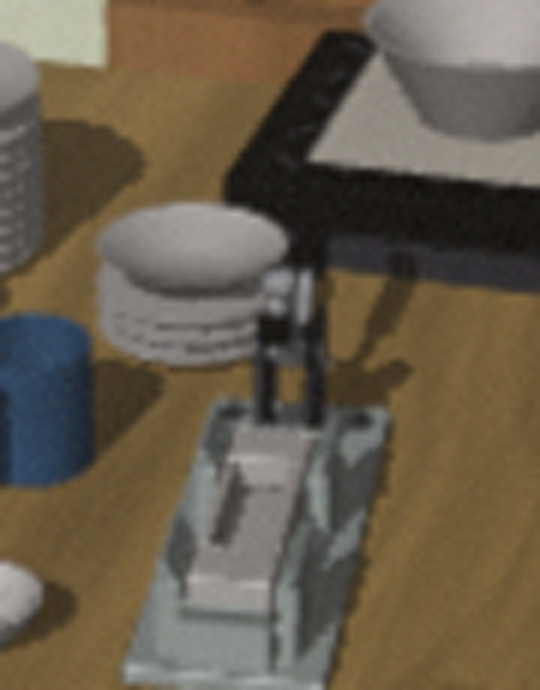

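View pics/top15.png

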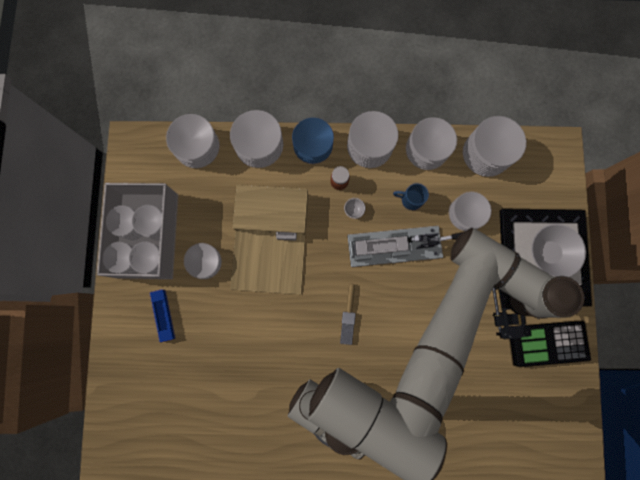

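Request:
play_rows(plan=[[[0, 0, 5, 0, 0, 0], [0, 0, 10, 0, 0, 0], [0, 0, 15, 0, 0, 0], [0, 0, 20, 0, 0, 0], [0, 0, 20, 0, 0, 0]]])

```text
time_s: 25.95
tcp_pos: [0.3479, -0.2062, 0.2631]
ee_rot: [[0.002, -0.992, -0.126], [0.0, -0.126, 0.992], [-1.0, -0.002, -0.0]]
wrist_force: [0.6, -0.5, 0.3]
gripper_width: 0.7
```

```bash
cat > hop.py <<'E'
from h import *
import sys
k=sys.argv[1]
y=np.array([-.1165,.9932,0]);x=np.array([.9932,.1165,0]);N=.5311*x-.187*y
p,d=r.capture('top');cv2.imwrite(f'pics/top{k}.png',p);np.save(f'top{k}.npy',d)
crop('top',p,340,205,150,80,5,f'pics/top{k}c.png')
C=cloud('top',d);rel=C-N;X=rel@x*1000;Y=rel@y*1000;Z=C[...,2]*1000
sel=(p.max(2)<45)&(abs(X)<14)&(Y<-195)&(Y>-310)&(Z>40)
v,u=np.nonzero(sel);o=np.argsort(u)
for uu in sorted(set(u)):
    q=u==uu;print(uu,q.sum(),'Y',np.median(Y[v[q],uu]).round(1),'Z',np.median(Z[v[q],uu]).round(1))
if len(u)>5:
    f=np.polyfit(Y[sel],Z[sel],1);print('slope',f[0],'lean',np.pi/2+np.arctan(f[0]))
E
python3 hop.py 16; python3 -c "
from h import *
go([.569,-.2922,.129])"
```

```text
452 1 Y -223.8 Z 101.3
453 4 Y -225.9 Z 103.4
454 5 Y -228.4 Z 104.9
455 5 Y -230.9 Z 109.5
456 5 Y -233.1 Z 111.0
457 5 Y -236.6 Z 110.1
458 4 Y -238.8 Z 113.2
459 5 Y -241.6 Z 114.9
460 5 Y -244.7 Z 115.2
461 5 Y -246.6 Z 116.9
462 5 Y -250.4 Z 118.3
463 5 Y -251.7 Z 123.4
464 5 Y -252.7 Z 128.8
465 5 Y -257.2 Z 125.1
466 5 Y -258.0 Z 130.0
467 5 Y -260.5 Z 133.3
468 6 Y -264.7 Z 133.1
469 6 Y -267.2 Z 133.9
470 5 Y -268.7 Z 137.7
471 5 Y -272.5 Z 137.5
472 5 Y -275.0 Z 139.5
slope -0.7509298465805639 lean 0.9267003817513372
t 26.0 at [ 0.3484 -0.2075  0.2631] yaw -172.84 tilt [ 0.09 -0.02] F [ 0.5  0.2 -0. ] g 0.703
  shift cm [ 13.45 -20.81 -11.15] turn [0. 0. 0.] rows>= 4.3
```

View pics/top16c.png

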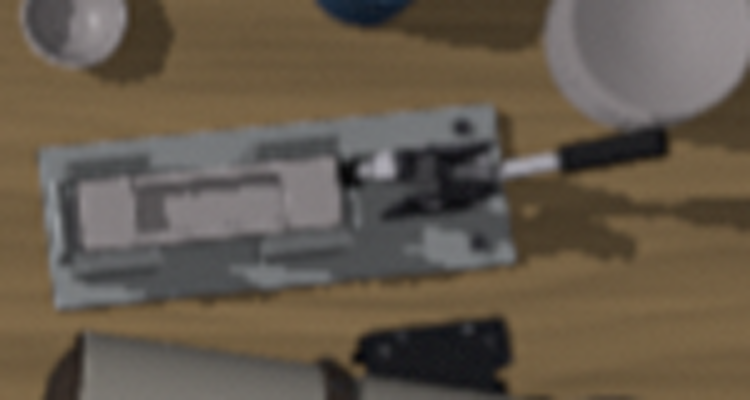

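The top view shows the handle leaning only about 0.92 rad, and fully open is 1.12, so it stopped short when the pads slipped. I'll press it down onto its open stop with shut fingers from above.

```bash
python3 -c "
from h import *
y=np.array([-.1165,.9932,0]);x=np.array([.9932,.1165,0]);N=.5311*x-.187*y
G=N-.265*y;print(G);go([G[0],G[1],.22],Rd(-173.3))"
```

```text
[ 0.58014652 -0.38705325  0.        ]
t 26.0 at [ 0.3484 -0.2075  0.2631] yaw -172.84 tilt [ 0.09 -0.02] F [ 0.5  0.2 -0. ] g 0.703
  shift cm [  4.35 -20.75 -20.71] turn [ 0.046 -0.003  0.009] rows>= 4.7
```

Request:
play_rows(plan=[[[0, -4.2, -4.2, 0, 0, 0], [0, -8.4, -8.4, 0, 0, 0], [0, -12.6, -12.6, 0, 0, 0], [0, -16.8, -16.8, 0, 0, 0], [0, -20.7, -20.7, 0, 0, 0]]], hand=0)

```text
time_s: 26.62
tcp_pos: [0.5796, -0.3923, 0.261]
ee_rot: [[-0.001, -0.993, -0.119], [0.0, -0.119, 0.993], [-1.0, 0.001, 0.0]]
wrist_force: [0.7, -0.4, 0.2]
gripper_width: 0.218
```

```bash
python3 -c "
from h import *
go([.580,-.387,.15],Rd(-173.3))"
```

```text
t 26.62 at [ 0.5796 -0.3923  0.261 ] yaw -173.17 tilt [-0.06  0.  ] F [ 0.7 -0.4  0.2] g 0.218
  shift cm [11.1  -0.11  0.52] turn [ 0.013  0.001 -0.006] rows>= 1.8
```

Request:
play_rows(plan=[[[3, 0, 0.5, 0, 0, 0], [7, 0, 0.5, 0, 0, 0], [11, 0, 0.5, 0, 0, 0], [11, 0, 0.5, 0, 0, 0]]])

```text
time_s: 27.12
tcp_pos: [0.5752, -0.3845, 0.1473]
ee_rot: [[-0.009, -0.993, -0.119], [0.004, -0.119, 0.993], [-1.0, 0.008, 0.005]]
wrist_force: [0.4, 0.2, 0.2]
gripper_width: 0.005
```

```bash
python3 -c "
from h import *
go([.580,-.387,.113],Rd(-173.3))"
```

```text
t 27.12 at [ 0.5752 -0.3845  0.1473] yaw -173.17 tilt [-0.5   0.23] F [0.4 0.2 0.2] g 0.005
  shift cm [ 3.43 -0.47 -0.32] turn [ 0.012  0.029 -0.047] rows>= 0.6
```

Request:
play_rows(plan=[[[0.8, 0, 0, 0, 0, 0], [1.6, 0, 0, 0, 0, 0], [2.4, 0, 0, 0, 0, 0], [3, 0, 0, 0, 0, 0], [3.3, 0, 0, 0, 0, 0]]])

```text
time_s: 27.75
tcp_pos: [0.5772, -0.3842, 0.1192]
ee_rot: [[-0.0, -0.993, -0.121], [0.0, -0.121, 0.993], [-1.0, 0.0, 0.0]]
wrist_force: [-0.7, -0.1, 0.6]
gripper_width: 0.004
```

```bash
python3 -c "
from h import *
go([.580,-.387,.113],Rd(-173.3))"
```

```text
t 27.75 at [ 0.5772 -0.3842  0.1192] yaw -173.08 tilt [-0.02  0.01] F [-0.7 -0.1  0.6] g 0.004
  shift cm [ 0.62 -0.24 -0.31] turn [ 0.022  0.001 -0.002] rows>= 0.1
```

Request:
play_rows(plan=[[[0.3, 0, 0, 0, 0, 0], [0.6, 0, 0, 0, 0, 0], [0.8, 0, 0, 0, 0, 0], [0.8, 0, 0, 0, 0, 0]]])

```text
time_s: 28.25
tcp_pos: [0.5775, -0.3846, 0.1131]
ee_rot: [[0.001, -0.993, -0.121], [-0.001, -0.121, 0.993], [-1.0, -0.001, -0.001]]
wrist_force: [-0.8, 1.4, 4.3]
gripper_width: 0.004
```

```bash
python3 -c "
from h import *
go([.580,-.387,.113],Rd(-173.3))"
```

```text
t 28.25 at [ 0.5775 -0.3846  0.1131] yaw -173.06 tilt [ 0.05 -0.05] F [-0.8  1.4  4.3] g 0.004
  shift cm [ 0.01 -0.21 -0.27] turn [ 0.024 -0.006  0.004] rows>= 0.1
```

Force is rising (4 N) at the predicted stop height. I'll press a little more, then retreat and check.

Request:
play_rows(plan=[[[0.2, 0, 0, 0, 0, 0], [0.4, 0, 0, 0, 0, 0], [0.4, 0, 0, 0, 0, 0]]])

```text
time_s: 28.62
tcp_pos: [0.5777, -0.3848, 0.1124]
ee_rot: [[0.002, -0.993, -0.122], [-0.003, -0.122, 0.993], [-1.0, -0.002, -0.003]]
wrist_force: [-4.6, 4.8, 16.0]
gripper_width: 0.003
```

Request:
play_rows(plan=[[[-3, 0, 0, 0, 0, 0], [-8, 0, 0, 0, 0, 0], [-13, 0, 0, 0, 0, 0], [-13, 5, 2, 0, 0, 0], [-13, 10, 6, 0, 0, 0]]])

```text
time_s: 29.25
tcp_pos: [0.4713, -0.3377, 0.2374]
ee_rot: [[0.001, -0.993, -0.119], [-0.0, -0.119, 0.993], [-1.0, -0.001, -0.0]]
wrist_force: [-0.2, 0.6, -0.3]
gripper_width: 0.004
```

Request:
play_rows(plan=[[[0, 4, 4, 0, 0, 0], [0, 8, 8, 0, 0, 0], [0, 12, 12, 0, 0, 0], [0, 12, 14, 0, 0, 0], [0, 12, 14, 0, 0, 0]]])

```text
time_s: 29.88
tcp_pos: [0.3357, -0.2124, 0.2381]
ee_rot: [[0.002, -0.992, -0.122], [-0.0, -0.122, 0.992], [-1.0, -0.002, -0.0]]
wrist_force: [0.3, 0.5, 0.2]
gripper_width: 0.003
```

```bash
python3 hop.py 17
python3 - <<'E'
from h import *
print(r.sense()['time_s'],r.sense()['tcp_pos'])
p,d=r.capture('side');cv2.imwrite('pics/side17.png',p)
crop('side',p,300,150,90,110,6,'pics/side17c.png')
a=cv2.imread('pics/top17.png');b=cv2.imread('pics/top0.png')
E
```

```text
453 1 Y -228.6 Z 96.2
454 5 Y -232.5 Z 90.9
455 5 Y -235.4 Z 93.7
456 4 Y -238.3 Z 94.7
457 5 Y -240.0 Z 99.5
458 5 Y -244.6 Z 96.7
459 5 Y -246.4 Z 97.9
460 5 Y -248.7 Z 101.7
461 5 Y -252.3 Z 99.2
462 4 Y -253.5 Z 107.7
463 5 Y -257.9 Z 104.3
464 5 Y -259.2 Z 110.1
465 5 Y -263.4 Z 107.4
466 6 Y -265.5 Z 109.0
467 6 Y -268.7 Z 111.1
468 6 Y -270.8 Z 114.3
469 5 Y -274.3 Z 114.4
470 5 Y -276.9 Z 113.5
471 5 Y -279.3 Z 114.2
472 6 Y -282.3 Z 118.7
473 5 Y -284.7 Z 119.1
474 2 Y -289.9 Z 113.9
slope -0.49559433257728175 lean 1.110679459195429
29.925 [ 0.33630583 -0.21295909  0.23804289]
```

View pics/top17.png

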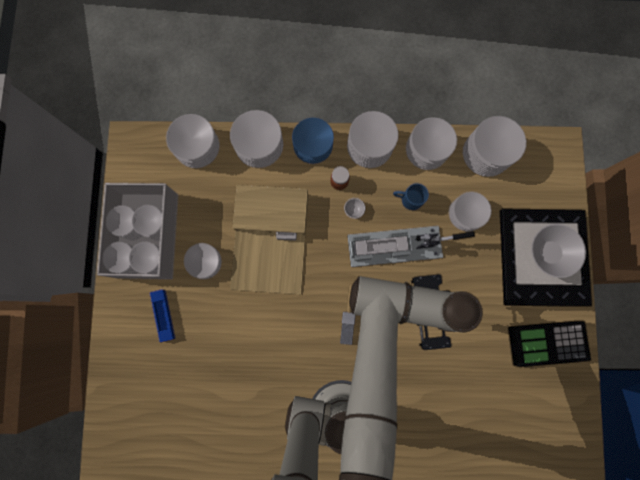

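View pics/side17c.png

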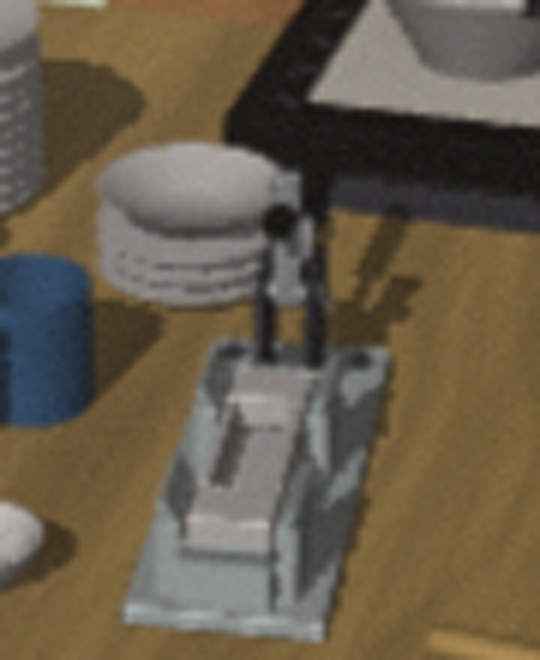

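Run:
```python
from h import *
y=np.array([-.1165,.9932,0]);x=np.array([.9932,.1165,0]);N=.5311*x-.187*y
p=cv2.imread('pics/top17.png');d=np.load('top17.npy');C=cloud('top',d);rel=C-N;X=rel@x*1000;Y=rel@y*1000;Z=C[...,2]*1000
for a in(-67,67):
    for s in (-12,0,12):
        q=(abs(Y-a)<12)&(abs(X-s)<5);print(a,s,q.sum(),Z[q].mean().round(1))
b=cv2.imread('pics/top0.png');df=cv2.absdiff(p,b).max(2)
for n,(u,v,w) in dict(mug=(413,197,18),jar=(340,178,12),sauce=(355,208,13),sauc=(469,211,22),broad=(287,236,9),bowlstk=(201,261,20)).items():
    print(n,(df[v-w:v+w,u-w:u+w]>40).mean().round(3))
```

```text
-67 -12 23 61.3
-67 0 24 62.1
-67 12 22 62.7
67 -12 22 62.1
67 0 21 61.9
67 12 22 60.5
mug 0.0
jar 0.0
sauce 0.0
sauc 0.0
broad 0.0
bowlstk 0.0
```

```bash
python3 -c "
from station import r
s=r.sense();print(s['time_s'],s['joint_velocities'],s['wrist_force']);print(r.finish_job())"
```

```text
29.975 [-0.68184399  1.33845141  0.49162033 -0.05722053 -0.10220472 -0.09411296] [1.11807007 0.44972785 0.75843409]
the job is handed in; nothing more can be done
None
```

The job is done and handed in at about 30 s of the 67 s allowed. I drew the slim white dish out by its end, regripped it at its middle on the apron and seated it in the nest. Then I swung the clamp over to locked, let go for about 3 s, and swung it back open.

**Last checks**
- **Dish:** it lies level in the nest. Its lands read 60.5–62.7 mm above the table at both ends; 60 was expected, and the depth readings run a few millimetres high. Contact also came at the expected home height.
- **Locked clamp:** two looks 1.3 s apart, hands off, showed the handle unchanged at about the locked position, grip point at nest y ≈ -169 mm, with the pad on the dish. I had pushed until the fingers slipped on the bar. The force never rose clearly at the stop, so that it was home rests on the handle's position and on it holding by itself.
- **Open clamp:** the first swing back left the handle short, leaning about 0.92 rad. I pressed it down with shut fingers until the force rose to 16 N. It then read 1.11 rad, against 1.12 for fully open.
- **Other things:** before and after top pictures show no change at the mug, jar, sauce bowl, saucers, the other dish or the bowls I compared. The robot is clear of everything.

**Disagreement:** the two cameras disagreed by 2–3 mm on the nest's position. I settled it by comparing the held dish with the nest in the same picture.

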